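Sort the locked jar rack of a soldering bench

TASK

The red and the blue jar stand in each other's bays of the locked rack. Draw the pull pin and park it at the inner end of the notch in the blue block, then slide the keeper bar fully back, swap the two jars and bring in whatever yellow or green jars wait on the bench, so that every jar stands upright in the middle of the pad of its own colour; only then slide the bar fully closed over the row again. Leave the pin parked and the can, tape and solder spool alone.

Things in the scene. Friction and masses are not known exactly. Their poses are not given: they have to be found in the camera images.
- rack: Fixed grey jar rack. Origin on the bench under the middle of its row of four bays; x away from the robot, across the row; y along it. Bays at y = -150, -50, 50, 150 mm, a coloured pad in each. Base plate 8 mm thick, from x = -60 to 140, y = -250 to 290 mm. Lock lug, top 48 mm above the bench, with a vertical bore at x = 0, y = 265 mm.
- keeper (a joint): Keeper bar along rack y, 466 long, 14 wide, 74 to 90 mm above the bench, on end posts (y = +/-225 mm) sliding along rack x. Value in m: 0 = closed, over the middle of the row, 9 mm above the lids, so no jar lifts out; 0.09 = fully back, away from the robot. About 2.5 N moves it; it stays where left. The pin in its bore locks it.
- keeper_grip (a point): Centre of the orange sleeve in the middle of the keeper bar, 82 mm above the bench; sleeve 18 (across, rack x) x 70 (along rack y) x 20 mm high. Axes as the rack. It moves with the bar; pinch it from above.
- pin: Loose steel pull pin, upright, 0.1 kg. Origin: centre of the collar's underside, z up its axis. Shank 12 mm diameter, 43 mm long below the origin; collar 30 mm diameter, 5 thick; red grip 22 mm diameter from z = 5 to 40 mm. Starts in the 14 mm bore of the rack's lug, through the keeper's tongue, collar 60 mm above the bench.
- park: Fixed blue notch block, 67 (x) x 76 (y) x 60 mm high, on the bench; reaches x = -32 to 35 mm from its origin (on the bench). Its notch, 18 mm wide, runs along its x axis on y = 0, full height, open above and at the -x side, and ends at x = +8 mm.
- park_seat (a point): Parked place of the pin: at the inner end of the notch on the block's top face, 60 mm above the bench. The shank hangs in the notch and the collar rests on the top face. Axes as the block.
- jar_red: Loose squat white jar with red lid and band and a heavy steel foot, 64 mm diameter, 55 mm tall, 0.17 to 0.35 kg. Origin at the centre of its underside, z up. Starts in the rack, on the blue pad.
- pad_red: Fixed flat red pad in one of the rack's bays, 74 x 74 x 2 mm; origin at the centre of its underside, 8 mm above the bench, so its top is at 10 mm. Axes as the rack.
- jar_blue: Loose squat white jar with blue lid and band and a heavy steel foot, 64 mm diameter, 55 mm tall, 0.17 to 0.35 kg. Origin at the centre of its underside, z up. Starts in the rack, on the red pad.
- pad_blue: Fixed flat blue pad in one of the rack's bays, 74 x 74 x 2 mm; origin at the centre of its underside, 8 mm above the bench, so its top is at 10 mm. Axes as the rack.
- jar_yellow: Loose squat white jar with yellow lid and band and a heavy steel foot, 64 mm diameter, 55 mm tall, 0.17 to 0.35 kg. Origin at the centre of its underside, z up. If present, starts on the bench in front of the rack; else None.
- pad_yellow: Fixed flat yellow pad in one of the rack's bays, 74 x 74 x 2 mm; origin at the centre of its underside, 8 mm above the bench, so its top is at 10 mm. Axes as the rack.
- jar_green: Loose squat white jar with green lid and band and a heavy steel foot, 64 mm diameter, 55 mm tall, 0.17 to 0.35 kg. Origin at the centre of its underside, z up. If present, starts on the bench in front of the rack; else None.
- pad_green: Fixed flat green pad in one of the rack's bays, 74 x 74 x 2 mm; origin at the centre of its underside, 8 mm above the bench, so its top is at 10 mm. Axes as the rack.
- can: Bystander: blue and silver drink can, 66 mm diameter, 115 mm tall, origin at its base. Leave alone.
- tape: Bystander: roll of grey tape lying flat, 100 mm diameter, 48 mm high, origin at its base. Leave alone.
- spool: Bystander: solder spool standing on end, 60 mm diameter, 57 mm high, origin at its base. Leave alone.
Not all that is in view belongs to the job. Leave any purple look-alike of the jar_yellow alone.

How it is judged (in metres and radians):
On the way, in this order (a step that is already met when the one before it is completed fails the run):
1. the pin is parked in the notch of the blue block and let go (horizontal distance between pin and park_seat below 0.012 m and z of pin in the frame of park_seat between -0.006 and 0.006 m and angle between pin's own z axis and vertical below 0.2 rad and contact force between the fingers and pin below 0.1 N), for 0.3 s.
2. the keeper bar is fully back (value of joint keeper above 0.08 m), for 0.2 s.
3. every jar present stands upright on the pad of its own colour, released, with the bar still back (horizontal distance between jar_red and pad_red below 0.015 m and z of jar_red in the frame of pad_red between -0.003 and 0.008 m and angle between each of jar_red, jar_blue, jar_yellow, jar_green's own z axis and vertical below 0.1 rad and linear speed of each of jar_red, jar_blue, jar_yellow, jar_green below 0.03 m/s and contact force between the fingers and jar_red below 0.1 N and horizontal distance between jar_blue and pad_blue below 0.015 m and z of jar_blue in the frame of pad_blue between -0.003 and 0.008 m and contact force between the fingers and jar_blue below 0.1 N and horizontal distance between jar_yellow and pad_yellow below 0.015 m and z of jar_yellow in the frame of pad_yellow between -0.003 and 0.008 m and contact force between the fingers and jar_yellow below 0.1 N and horizontal distance between jar_green and pad_green below 0.015 m and z of jar_green in the frame of pad_green between -0.003 and 0.008 m and contact force between the fingers and jar_green below 0.1 N and value of joint keeper above 0.06 m), for 0.3 s.
4. the keeper bar is fully closed over the row (value of joint keeper below 0.008 m), for 0.2 s.
At the end, for the whole second after the job is handed in: Every jar present stands upright (within 0.1 rad) on the pad of its own colour, within 15 mm of its middle, released and at rest; the keeper bar is closed to within 8 mm; the pin hangs upright (within 0.2 rad) in the notch, within 12 mm of the parked place, collar on the block's top (all of step 1 and horizontal distance between jar_red and pad_red below 0.015 m and z of jar_red in the frame of pad_red between -0.003 and 0.008 m and angle between each of jar_red, jar_blue, jar_yellow, jar_green's own z axis and vertical below 0.1 rad and linear speed of each of jar_red, jar_blue, jar_yellow, jar_green below 0.03 m/s and contact force between the fingers and jar_red below 0.1 N and horizontal distance between jar_blue and pad_blue below 0.015 m and z of jar_blue in the frame of pad_blue between -0.003 and 0.008 m and contact force between the fingers and jar_blue below 0.1 N and horizontal distance between jar_yellow and pad_yellow below 0.015 m and z of jar_yellow in the frame of pad_yellow between -0.003 and 0.008 m and contact force between the fingers and jar_yellow below 0.1 N and horizontal distance between jar_green and pad_green below 0.015 m and z of jar_green in the frame of pad_green between -0.003 and 0.008 m and contact force between the fingers and jar_green below 0.1 N and value of joint keeper below 0.008 m); the robot touches nothing.
It fails at once if the can is disturbed (moved over 30 mm) (distance of can from where it was at the start of the episode above 0.03 m).
It fails at once if the tape is disturbed (moved over 30 mm) (distance of tape from where it was at the start of the episode above 0.03 m).
It fails at once if the spool is disturbed (moved over 30 mm) (distance of spool from where it was at the start of the episode above 0.03 m).
Of jar_yellow, jar_green only 1 to 2 are there at a start; the rules pass over those that are not, and their reading is None.
At some moment in a run one of jar_red, jar_blue, jar_yellow, jar_green may be knocked a few centimetres aside while the robot is not near it.
It also fails if it takes over 210 s, if anything falls off the work surface, if the arm or the gripper's body presses on something with over 40 N, if the wrist force passes 120 N, or if a joint passes its speed limit or range.

ROBOT

A 6-joint arm with a two-finger parallel gripper is mounted at the origin on the work surface. World frame = base frame: x ahead of the robot, y to its left, z up, the work surface at z = 0. Lengths are in mm, angles in degrees, forces in N, time in s.
With the tool pointing down it reaches from about 350 to 850 mm from the base axis. Payload 8.1 kg.
Tool frame: the origin (TCP) lies on the centre line of the jaws, within the pads' length; the fingertips stand 14 mm ahead of it and the grasp point (between the pads) lies 5 mm behind it; z points along the fingers, y is the line along which they close (so a half turn about z gives the same grasp; the last joint's range is limited). The gripper opens to 85 mm and grips with 20 to 120 N. Pads are 22 mm wide; open, the fingers measure 114 mm over their backs; the gripper's body (76 mm by 85 mm) begins 54 mm behind the grasp point. The pads swing forward as they close: fully open they stand 13 mm farther back than shut.
Start: joints at [70.967, 7.471, 85.268, -0, 87.261, -4.893], TCP at [146.559, 581.83, 245.292] pointing down, gripper open.
Joint ranges: [-169.43, 169.43], [-51.17, 129.36], [1.28, 143.12], [-76.62, 256.62], [0, 156.53], [-152.29, 152.29]. Speed limits (degrees/s): [136.94, 136.94, 159.86, 180, 180, 180].

INTERFACE

Orientations are given as [roll, pitch, yaw] about the fixed x, y, z axes, in that order (R = Rz(yaw) Ry(pitch) Rx(roll)).
In Python, from bench import sense, snapshot, camera_info, hand_in gives the robot as it stands. The module is installed in compiled form; this text tells all that it offers.
- The arm moves only by the tool apply_moves, never from a script. Its argument "deltas" is a list of rows, each a list of 7 numbers: the shift along the tool's x, y, z scaled (see below), then the turn, a rotation vector about the tool's x, y, z scaled (see below), then the opening, from 0 (shut) to 1 (fully open). In form: [[dx, dy, dz, ax, ay, az, claw], ...]. A call has 1 to 8 rows; each row shifts and turns the commanded pose from where the row before left it, along the tool's axes as they then stand; what a row does not reach is not made up. The controller multiplies each number of a shift by 0.03 m and each number of a turn by 0.08 rad. A row lasts 1/8 s, in which the tool goes at most 62.5 mm and 10.7 degrees, less where a joint would pass 70% of its speed; a pose out of reach is approached as far as the arm can. A call with a number of a shift or a turn outside -1 to 1 is refused whole. A call with a gripper value outside its range is refused whole. The fingers move at their own pace and stop on an object; "grip_force" is the grip in N (left out, the last holds). Time passes only in rows, so rows that do not move let the fingers close. It gives the time, the measured TCP pose, the force, the opening and the grip force at its end, in the units of the state.
- sense(): the state, without advancing time (a new reading comes with each control period).
- snapshot(name): name is "side" or "top" or "wrist"; returns the picture (384x512x3 uint8, red, green, blue); there is no depth.
- camera_info(name): a dict with "vertical_fov" (degrees; the focal length in pixels is half the picture's height over the tangent of half this angle, whatever the lens; pixels are square), "cx", "cy" (the principal point, pixels), "k1" (the pictures are not rectified: a ray, as slopes to the right and down, at radius r is drawn at 1 + k1 r^2 times it, then the intrinsics apply), "origin" and "rotation" of the camera in the world; the wrist camera has in their place "tool_from_camera" (4x4, takes a point from camera to tool coordinates, whose origin is the TCP and whose axes are the flange's). Camera axes: x right, y up, looking along -z (the intrinsics and any distortion apply to the point x, -y, -z); pixel columns grow to the right and rows downward; lengths in mm; the calibration is good to about 2 mm. A picture is of the moment at which its call begins: read the wrist's pose just before it. camera_info takes no time and is no camera call.
- hand_in(): hands the job in; it is judged then, once.
The state is a dict: "time": time; "joint_pos": joint angles; "qd": joint speeds; "joint_efforts": joint torques, N m; "tool_pos": TCP position; "tcp_rot": TCP orientation; "ft_force": force on the tool from outside, world axes, zero at the start; "wrist_torque": the same for the moment, N m; "finger_gap": finger opening in mm; "grip_force": force on a finger pad.
Only numpy, scipy, OpenCV 4.12 (cv2) and the standard library are available. Lean on these libraries where they do the work, as an engineer would, in place of code of your own. Each camera call takes 0.05 s, during which the arm holds its last target. There are 200 camera calls.

## Working session

There is one attempt and no reset: what is moved stays moved. The work goes in short steps, Python scripts to look and compute and a tool call to move; the robot and the scene stay as the last step left them, time stands still between calls to the robot, and variables do not carry over. Pictures are saved under pics/ and viewed, at most 14 in all, crops included, and the job is handed in when it is done.

Besides the shell and the picture viewer there is one more tool, called after "Call:" by a JSON object that holds its "fn" and its "kwargs". apply_moves: Moves the arm, as the interface text tells. Its arguments: {"type":"object","properties":{"deltas":{"type":"array"},"grip_force":{"type":"number"}},"required":["deltas"]}

```bash
mkdir -p pics; cat > h.py <<'E'
import numpy as np, cv2
from bench import sense, snapshot, camera_info
from scipy.spatial.transform import Rotation as R
def cam(name):
    c=camera_info(name); f=192/np.tan(np.radians(c['vertical_fov']/2))
    K=np.array([[f,0,c['cx']],[0,f,c['cy']],[0,0,1.]]); D=np.array([c['k1'],0,0,0.])
    if name=='wrist':
        s=sense(); T=np.array(c['tool_from_camera']); Rt=R.from_euler('xyz',s['tcp_rot'],degrees=True).as_matrix()
        return K,D,np.array(s['tool_pos'])+Rt@T[:3,3],Rt@T[:3,:3]
    return K,D,np.array(c['origin']),np.array(c['rotation'])
def ray(C,u,v):
    K,D,o,r=C; p=cv2.undistortPoints(np.array([[[u,v]]],float),K,D)[0,0]
    return o, r@np.array([p[0],-p[1],-1])
def at(C,u,v,z):
    o,d=ray(C,u,v); return o+d*(z-o[2])/d[2]
def pix(C,P):
    K,D,o,r=C; q=(np.array(P,float).reshape(-1,3)-o)@r*[1,-1,-1]
    return cv2.projectPoints(q.reshape(-1,1,3),np.zeros(3),np.zeros(3),K,D)[0][:,0]
def snap(name,tag):
    C=cam(name); im=snapshot(name)[:,:,::-1].copy(); cv2.imwrite(f'pics/{tag}.png',im); return C,im
E
python3 - <<'E'
from h import *
for n in ('top','side','wrist'):
    C,im=snap(n,n+'0'); print(n,C)
print(sense())
a=cv2.imread('pics/top0.png')
cv2.imwrite('pics/top0x.png',cv2.resize(a,(800,600),interpolation=2))
E
```

```text
top (array([[410.99075945,   0.        , 258.8433556 ],
       [  0.        , 410.99075945, 193.62812821],
       [  0.        ,   0.        ,   1.        ]]), array([-0.11387054,  0.        ,  0.        ,  0.        ]), array([ 216.53004713,   -5.18405858, 1450.94473319]), array([ 11.62977044,  -0.15107338, -86.96607929]))
side (array([[358.90781351,   0.        , 259.75818392],
       [  0.        , 358.90781351, 192.87569537],
       [  0.        ,   0.        ,   1.        ]]), array([-0.10593622,  0.        ,  0.        ,  0.        ]), array([439.14629024, 775.06760781, 666.69993074]), array([  51.3251777 ,   -0.17838218, -176.54678485]))
wrist (array([[341.4665111 ,   0.        , 261.02198293],
       [  0.        , 341.4665111 , 192.90303632],
       [  0.        ,   0.        ,   1.        ]]), array([-0.07090606,  0.        ,  0.        ,  0.        ]), array([ 80.65293468, 597.9752777 , 371.88890725]), array([[ 0.24403594, -0.9339676 , -0.26105745],
       [ 0.96976426,  0.23448981,  0.06761517],
       [-0.00193507, -0.26966471,  0.96295233]]))
{'time': 0.15, 'joint_pos': array([ 7.09654432e+01,  7.50398194e+00,  8.53153288e+01,  1.86222019e-04,
        8.72637591e+01, -4.89331824e+00]), 'qd': array([-0.06969469, -0.12539504, -0.13493031, -0.1226378 ,  0.0563342 ,
       -0.03714448]), 'joint_efforts': array([ 2.24199293e-04, -5.70059252e+01, -5.01161420e+01, -1.83836651e-04,
        9.37384466e-03, -1.62067693e-05]), 'tool_pos': array([146.43164743, 581.42869137, 244.49412367]), 'tcp_rot': array([-1.79917249e+02, -7.27122971e-03,  1.65858747e+02]), 'ft_force': array([-0.72227337, -0.10388767, -1.07405872]), 'wrist_torque': array([ 0.06181998, -0.01192747, -0.00509173]), 'grip_force': 0.0, 'finger_gap': 85.41208816479003}
```

View pics/top0x.png

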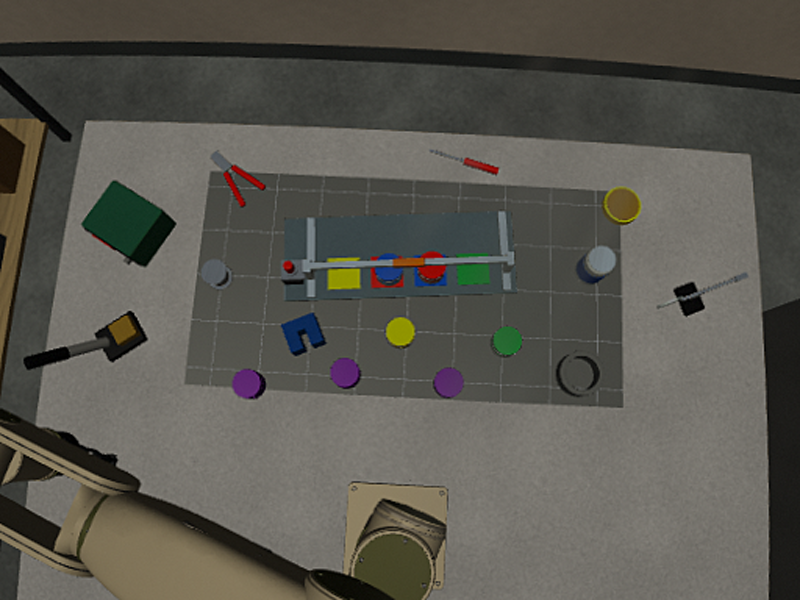

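View pics/side0.png

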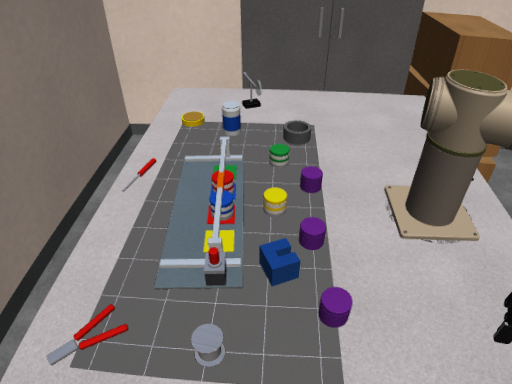

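The top view (at 800×600) shows:
- Rack with the pin at (289,267). Pads run yellow (343,273), red (388,270), blue (432,268), green (473,270). The blue jar stands on the red pad and the red jar on the blue pad.
- Park block at (302,334), with its notch opening towards the robot.
- Yellow jar at (400,332) and green jar at (507,341).

Possible mistakes:
- **Jars:** three purple look-alikes at (248,384), (345,374) and (448,382), and a yellow/orange ring at (622,205).
- **Pin:** red pliers at (238,185) and a red screwdriver at (480,165).

I choose by lid colour and white body, and for the pin by the red knob on the lug.

```bash
sed -i "s/return K,D,np.array(c\['origin'\]),np.array(c\['rotation'\])/r=np.array(c['rotation']); return K,D,np.array(c['origin']),(r if r.shape==(3,3) else R.from_euler('xyz',r,degrees=True).as_matrix())/" h.py
python3 - <<'E'
from h import *
im=cv2.imread('pics/top0.png'); C=cam('top'); hsv=cv2.cvtColor(im,cv2.COLOR_BGR2HSV)
rng={'red':(0,6),'yel':(24,34),'grn':(50,75),'blu':(105,120),'pur':(135,155),'org':(8,16)}
for k,(a,b) in rng.items():
    m=cv2.inRange(hsv,(a,130,60),(b,255,255)); 
    if k=='red': m|=cv2.inRange(hsv,(174,130,60),(180,255,255))
    m=cv2.morphologyEx(m,cv2.MORPH_CLOSE,np.ones((3,3)))
    n,l,st,ce=cv2.connectedComponentsWithStats(m)
    for i in range(1,n):
        if st[i,4]>30:
            c=cv2.minAreaRect(np.argwhere(l==i)[:,::-1].astype(np.float32))
            print(k,st[i].tolist(),ce[i].round(1),'rect',np.round(c[0],1),np.round(c[1],1),round(c[2],1),[at(C,*ce[i],z)[:2].round(0).tolist() for z in (10,55,65,95)])
x=cv2.resize(im[125:240,170:340],None,fx=4.7,fy=4.7,interpolation=cv2.INTER_CUBIC); cv2.imwrite('pics/c1.png',x); print(x.shape)
E
```

```text
red [297, 101, 22, 11, 96] [307.8 105.9] rect [307.6 105.7] [22.5  4.1] 18.4 [[860.0, -160.0], [840.0, -155.0], [836.0, -154.0], [822.0, -151.0]]
red [148, 106, 22, 16, 94] [158.6 113.2] rect [158.4 113.1] [24.1  3.6] 33.7 [[802.0, 401.0], [784.0, 388.0], [780.0, 385.0], [767.0, 377.0]]
red [143, 110, 14, 22, 92] [149.5 120.6] rect [149.5 120.5] [23.7  3.8] 61.9 [[771.0, 432.0], [754.0, 418.0], [750.0, 415.0], [738.0, 406.0]]
red [270, 161, 13, 4, 44] [276.  162.7] rect [276.  162.5] [ 3. 12.] 90.0 [[631.0, -50.0], [618.0, -48.0], [615.0, -48.0], [606.0, -47.0]]
red [181, 167, 6, 7, 31] [183.6 169.6] rect [183.5 170. ] [6. 5.] 90.0 [[587.0, 285.0], [576.0, 275.0], [573.0, 273.0], [565.0, 267.0]]
red [237, 171, 21, 13, 94] [244.3 179.4] rect [247. 177.] [12. 20.] 90.0 [[562.0, 62.0], [552.0, 60.0], [549.0, 59.0], [542.0, 58.0]]
red [268, 170, 18, 10, 127] [276.1 173.6] rect [276.5 174.5] [ 9. 17.] 90.0 [[590.0, -52.0], [579.0, -50.0], [576.0, -50.0], [568.0, -49.0]]
yel [386, 120, 24, 24, 132] [396.5 131.7] rect [397.5 131.5] [23. 23.] 90.0 [[778.0, -497.0], [761.0, -482.0], [757.0, -
[... 1294 characters left out ...]
0, 27, 26, 362] [192.5 211.7] rect [192.8 212.3] [19.2 22.1] 69.4 [[435.0, 239.0], [428.0, 231.0], [426.0, 230.0], [422.0, 225.0]]
pur [212, 229, 18, 19, 266] [220.3 238. ] rect [220.5 238. ] [18. 17.] 90.0 [[347.0, 133.0], [343.0, 129.0], [342.0, 128.0], [339.0, 125.0]]
pur [149, 237, 18, 18, 256] [157.5 245.2] rect [157.5 245.5] [17. 17.] 90.0 [[309.0, 353.0], [306.0, 342.0], [305.0, 339.0], [303.0, 332.0]]
pur [278, 236, 18, 18, 265] [286.6 244.4] rect [286.5 244.5] [17. 17.] 90.0 [[337.0, -100.0], [333.0, -97.0], [332.0, -96.0], [330.0, -94.0]]
org [251, 165, 21, 6, 111] [261.4 167.5] rect [261.  167.5] [ 5. 20.] 90.0 [[610.0, 3.0], [598.0, 2.0], [595.0, 2.0], [587.0, 2.0]]
(540, 799, 3)
```

View pics/c1.png

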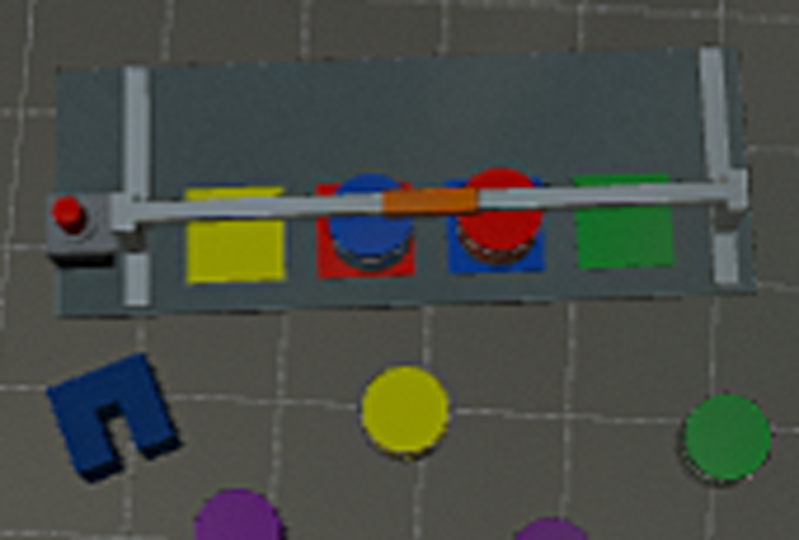

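Yellow and green pads, jar pair, pin and notch block are confirmed in the crop. Next I move up over the scene for a wrist-camera measurement.

```bash
cat >> h.py <<'E'
def plan(x,y,z,yaw=None,frm=None):
    """print tool-axis shift (in units of 30 mm) and turn (0.08 rad) from the measured pose"""
    s=sense(); p=np.array(s['tool_pos']) if frm is None else np.array(frm); a=s['tcp_rot'][2]
    b=a if yaw is None else yaw
    Rt=R.from_euler('xyz',[180,0,b],degrees=True)
    d=Rt.inv().apply(np.array([x,y,z])-p)/30
    tilt=(R.from_euler('xyz',s['tcp_rot'],degrees=True).inv()*Rt).as_rotvec()/.08
    n=int(np.ceil(abs(d).max())); print('turn',tilt.round(2),'then shift',d.round(3),'rows',n,'each',(d/max(n,1)).round(3))
E
python3 -c "
from h import *
plan(500,130,300,95)"
```

```text
turn [-2.000e-02  1.000e-02  1.546e+01] then shift [-16.018  10.429  -1.85 ] rows 17 each [-0.942  0.613 -0.109]
```

Call:
{"fn": "apply_moves", "kwargs": {"deltas": [[0, 0, -0.3, 0, 0, 1, 1], [0, 0, -0.3, 0, 0, 1, 1], [0, 0, -0.3, 0, 0, 1, 1], [0, 0, -0.3, 0, 0, 1, 1], [0, 0, -0.3, 0, 0, 1, 1], [0, 0, -0.3, 0, 0, 1, 1], [0, 0, 0, 0, 0, 1, 1], [0, 0, 0, 0, 0, 1, 1]]}}

```text
time: 1.15
tool_pos: [146.5, 581.8, 299.1]
tcp_rot: [-180.0, 0.0, 129.0]
ft_force: [0.0, 0.0, -0.7]
finger_gap: 85.4
grip_force: 0.0
```

Call:
{"fn": "apply_moves", "kwargs": {"deltas": [[0, 0, 0, 0, 0, 1, 1], [0, 0, 0, 0, 0, 1, 1], [0, 0, 0, 0, 0, 1, 1], [0, 0, 0, 0, 0, 1, 1], [0, 0, 0, 0, 0, 1, 1], [0, 0, 0, 0, 0, 1, 1], [0, 0, 0, 0, 0, 1, 1], [0, 0, 0, 0, 0, 0.45, 1]]}}

```text
time: 2.15
tool_pos: [146.5, 581.7, 298.9]
tcp_rot: [-180.0, 0.0, 95.0]
ft_force: [-0.2, 0.1, -0.2]
finger_gap: 85.4
grip_force: 0.0
```

```bash
python3 -c "
from h import *
print(sense()['tcp_rot']);plan(500,130,300,95)"
```

```text
[-1.79983167e+02  3.90632679e-02  9.49699185e+01]
turn [-0.    0.01 -0.01] then shift [-16.025  10.426  -0.037] rows 17 each [-0.943  0.613 -0.002]
```

Call:
{"fn": "apply_moves", "kwargs": {"deltas": [[-0.94, 0.61, 0, 0, 0, 0, 1], [-0.94, 0.61, 0, 0, 0, 0, 1], [-0.94, 0.61, 0, 0, 0, 0, 1], [-0.94, 0.61, 0, 0, 0, 0, 1], [-0.94, 0.61, 0, 0, 0, 0, 1], [-0.94, 0.61, 0, 0, 0, 0, 1], [-0.94, 0.61, 0, 0, 0, 0, 1], [-0.94, 0.61, 0, 0, 0, 0, 1]]}}

```text
time: 3.15
tool_pos: [312.7, 369.0, 299.2]
tcp_rot: [180.0, 0.0, 95.1]
ft_force: [-0.3, 0.2, 0.2]
finger_gap: 85.7
grip_force: 0.0
```

Call:
{"fn": "apply_moves", "kwargs": {"deltas": [[-0.94, 0.61, 0, 0, 0, 0, 1], [-0.94, 0.61, 0, 0, 0, 0, 1], [-0.94, 0.61, 0, 0, 0, 0, 1], [-0.94, 0.61, 0, 0, 0, 0, 1], [-0.94, 0.61, 0, 0, 0, 0, 1], [-0.94, 0.61, 0, 0, 0, 0, 1], [-0.94, 0.61, 0, 0, 0, 0, 1], [-0.94, 0.61, 0, 0, 0, 0, 1]]}}

```text
time: 4.15
tool_pos: [478.4, 157.1, 299.2]
tcp_rot: [-180.0, -0.0, 95.1]
ft_force: [0.3, -0.3, -0.7]
finger_gap: 85.2
grip_force: 0.0
```

Call:
{"fn": "apply_moves", "kwargs": {"deltas": [[-0.94, 0.61, 0, 0, 0, 0, 1], [0, 0, 0, 0, 0, 0, 1], [0, 0, 0, 0, 0, 0, 1]]}}

```text
time: 4.53
tool_pos: [498.3, 131.9, 299.1]
tcp_rot: [-180.0, -0.0, 95.0]
ft_force: [0.0, -0.4, 0.5]
finger_gap: 85.6
grip_force: 0.0
```

```bash
python3 - <<'E'
from h import *
C,im=snap('wrist','w1'); np.savez('pics/w1.npz',K=C[0],D=C[1],o=C[2],r=C[3]); print(sense()['tool_pos'],C[2])
cv2.imwrite('pics/w1x.png',cv2.resize(im,(800,600),interpolation=2))
E
```

```text
[498.15849617 132.20885301 299.21294217] [492.49531921 199.36471233 426.66566865]
```

View pics/w1x.png

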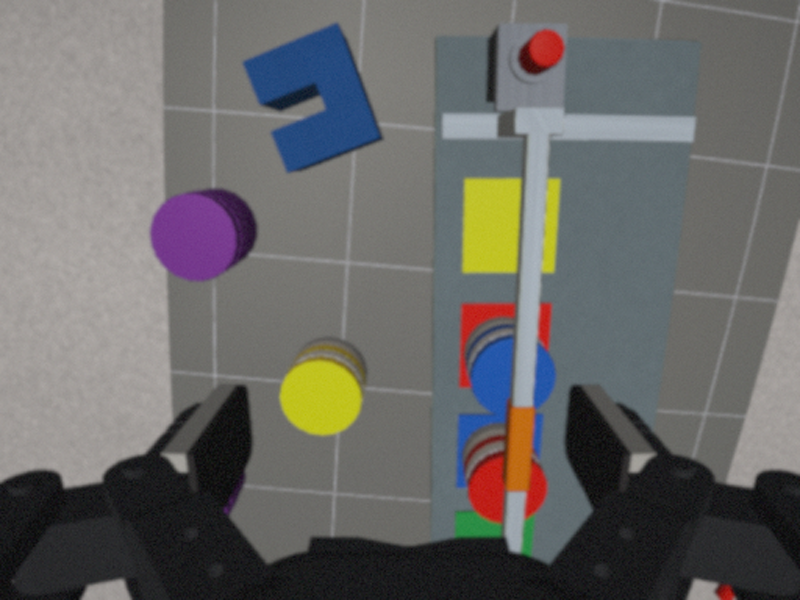

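The wrist view shows the block's U with its notch opening to the left, (266,117) to the inner end at (322,94). The pin knob is at (544,49), the yellow pad at (510,225), blue lid at (513,372), red lid at (507,485), yellow lid at (321,397) and the purple look-alike at (195,236).

```bash
cat >> h.py <<'E'
def fit(C,L,P,sc=.64):
    """L: (x,y,z) local, P: pixels; returns least-squares x,y,yaw"""
    from scipy.optimize import least_squares
    W=np.array([at(C,u*sc,v*sc,l[2])[:2] for (u,v),l in zip(P,L)]); L=np.array(L)[:,:2]
    f=lambda q:((L@R.from_euler('z',q[2]).as_matrix()[:2,:2].T+q[:2])-W).ravel()
    s=least_squares(f,[*(W.mean(0)-L.mean(0)),0.]); print(s.x[:2].round(1),np.degrees(s.x[2]).round(2),'res',s.fun.reshape(-1,2).round(1).tolist()); return s.x
E
python3 - <<'E'
from h import *
d=np.load('pics/w1.npz'); C=[d[k] for k in 'KDor']
r=fit(C,[(-37,187,10),(37,187,10),(37,113,10),(-37,113,10),(-37,87,10),(37,87,10),(-37,13,10),(-37,-13,10),(-60,290,8),(140,290,8),(-37,-113,10)],
 [(463,178),(560,179),(555,272),(463,272),(461,304),(551,304),(461,387),(459,413),(435,38),(698,41),(456,511)])
b=fit(C,[(-32,38,60),(35,38,60),(35,-38,60),(-32,-38,60),(-32,-9,60),(-32,9,60),(8,9,60),(8,-9,60)],
 [(243,62),(338,24),(382,137),(290,171),(272,130),(260,104),(317,83),(326,105)])
Rr=R.from_euler('z',r[2]); print('pin exp',Rr.apply([0,265,0])[:2]+r[:2],'seen',at(C,544*.64,49*.64,100)[:2])
print('seat',R.from_euler('z',b[2]).apply([2,0,0])[:2]+b[:2])
im=cv2.imread('pics/w1.png'); hsv=cv2.cvtColor(im,cv2.COLOR_BGR2HSV)
for nm,(u,v),z in [('blue',(513,372),65),('red',(507,485),65),('yel',(321,397),55)]:
    print(nm,at(C,u*.64,v*.64,z)[:2].round(1))
for y in (150,50,-50,-150): print(y,(Rr.apply([0,y,0])[:2]+r[:2]).round(1))
# pin grip top circle fit
m=cv2.inRange(hsv,(0,130,90),(6,255,255))|cv2.inRange(hsv,(174,130,90),(180,255,255)); m[45:]=0
a=np.argwhere(m)[:,::-1]; print('pin blob',a.mean(0)/.64,a.min(0)/.64,a.max(0)/.64)
E
```

```text
[591.6   2.1] 5.52 res [[0.4, -0.2], [-0.5, 0.6], [-1.0, -0.2], [-0.8, -0.7], [0.2, -0.0], [0.5, 0.6], [-1.2, -0.7], [0.2, -2.0], [-1.2, 2.1], [2.7, 1.8], [0.7, -1.3]]
[426.5 228.2] 25.49 res [[-0.1, 0.6], [0.3, 1.9], [-0.3, 0.6], [-0.8, -1.1], [-0.3, -0.6], [0.5, -0.3], [-0.2, 1.0], [0.9, -2.0]]
pin exp [566.10019905 265.87895069] seen [565.1138724  264.82564868]
seat [428.27979318 229.04455849]
blue [583.2  52. ]
red [592.7 -44. ]
yel [442.4  14.6]
150 [577.2 151.4]
50 [586.8  51.9]
-50 [596.4 -47.7]
-150 [ 606.  -147.2]
pin blob [545.03232759  48.01724138] [526.5625  29.6875] [562.5     67.1875]
```

```bash
python3 -c "
from h import *
plan(566,265.5,160,95.5)"
```

```text
turn [-0.   -0.   -0.09] then shift [4.206 2.677 4.64 ] rows 5 each [0.841 0.535 0.928]
```

Call:
{"fn": "apply_moves", "kwargs": {"deltas": [[0.84, 0.54, 0, 0, 0, -0.1, 1], [0.84, 0.54, 0.9, 0, 0, 0, 1], [0.84, 0.54, 0.9, 0, 0, 0, 1], [0.84, 0.54, 0.9, 0, 0, 0, 1], [0.84, 0.54, 0.9, 0, 0, 0, 1], [0, 0, 0.9, 0, 0, 0, 1], [0, 0, 0, 0, 0, 0, 1], [0, 0, 0, 0, 0, 0, 1]]}}

```text
time: 5.58
tool_pos: [567.4, 265.2, 165.6]
tcp_rot: [179.9, -0.0, 95.5]
ft_force: [0.4, -0.5, -0.4]
finger_gap: 85.3
grip_force: 0.0
```

```bash
python3 - <<'E'
from h import *
C,im=snap('wrist','w2'); plan(566,265.5,85,95.5); print(pix(C,[[566,265.5,100],[566,265.5,60]]).ravel()/.64, sense()['tool_pos'])
cv2.imwrite('pics/w2x.png',im)
E
```

```text
turn [ 0.03 -0.01  0.  ] then shift [ 0.017 -0.062  2.71 ] rows 3 each [ 0.006 -0.021  0.903]
[403.2692588  335.10925785 403.79677021 306.1261189 ] [567.902338   265.1701578  166.29119301]
```

View pics/w2x.png

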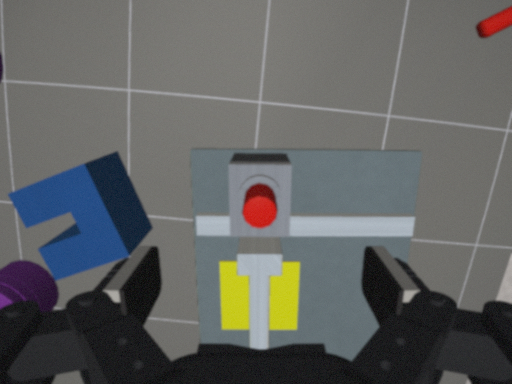

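Close-up: the pin knob top is at (260,208), between the fingers. It sits about 6 px above the prediction, so I refit from this nearer view.

```bash
python3 - <<'E'
from h import *
C=cam('wrist')
r=fit(C,[(-60,290,8),(140,290,8),(-37,187,10),(37,187,10),(-37,113,10),(37,113,10)],[(191,150),(420,151),(220,262),(300,262),(221,330),(298,330)],1)
print('pin exp',R.from_euler('z',r[2]).apply([0,265,0])[:2]+r[:2],'seen',at(C,260,208,100)[:2])
b=fit(C,[(-32,38,60),(35,38,60),(35,-38,60),(-32,-38,60),(-32,-9,60),(-32,9,60),(8,9,60),(8,-9,60)],
 [(10,195),(86,165),(126,253),(56,279),(39,249),(27,227),(68,211),(77,233)],1)
print('seat',R.from_euler('z',b[2]).apply([2,0,0])[:2]+b[:2])
plan(566,266.5,85,95.5)
E
```

```text
[592.7   1.8] 5.47 res [[-2.2, -0.3], [2.7, 0.5], [-0.6, -0.3], [-0.1, -0.2], [1.0, 0.2], [-0.9, 0.2]]
pin exp [567.45991499 265.56976145] seen [567.37268229 269.43448588]
[425.9 228.7] 24.97 res [[-2.4, 1.3], [-1.4, 1.6], [2.6, -1.9], [-0.9, -1.2], [-1.6, 0.4], [-1.2, -0.7], [1.6, -0.1], [3.2, 0.5]]
seat [427.7244719 229.5707168]
turn [ 0.03 -0.01  0.  ] then shift [ 0.05  -0.059  2.71 ] rows 3 each [ 0.017 -0.02   0.903]
```

Call:
{"fn": "apply_moves", "kwargs": {"deltas": [[0.05, -0.03, 0.8, 0, 0, 0, 1], [0, 0, 0.8, 0, 0, 0, 1], [0, 0, 0.8, 0, 0, 0, 1], [0, 0, 0.3, 0, 0, 0, 1], [0, 0, 0, 0, 0, 0, 1]], "grip_force": 30}}

```text
time: 6.25
tool_pos: [566.5, 266.1, 84.0]
tcp_rot: [180.0, -0.0, 95.5]
ft_force: [-0.0, -0.2, -0.2]
finger_gap: 85.4
grip_force: 0.0
```

Call:
{"fn": "apply_moves", "kwargs": {"deltas": [[0, 0, 0, 0, 0, 0, 0.4], [0, 0, 0, 0, 0, 0, 0.3], [0, 0, 0, 0, 0, 0, 0.15], [0, 0, 0, 0, 0, 0, 0.1], [0, 0, 0, 0, 0, 0, 0.1], [0, 0, 0, 0, 0, 0, 0.1]]}}

```text
time: 7.0
tool_pos: [566.5, 266.2, 83.8]
tcp_rot: [180.0, -0.0, 95.5]
ft_force: [-0.7, -1.1, 4.4]
finger_gap: 21.2
grip_force: 29.3
```

Call:
{"fn": "apply_moves", "kwargs": {"deltas": [[0, 0, -0.3, 0, 0, 0, 0.1], [0, 0, -0.5, 0, 0, 0, 0.1], [0, 0, -0.5, 0, 0, 0, 0.1], [0, 0, -0.7, 0, 0, 0, 0.1], [0, 0, -0.5, 0, 0, 0, 0.1], [0, 0, 0, 0, 0, 0, 0.1], [0, 0, 0, 0, 0, 0, 0.1]]}}

```text
time: 7.88
tool_pos: [566.0, 266.0, 157.8]
tcp_rot: [-180.0, 0.0, 95.5]
ft_force: [-0.4, -0.4, -0.8]
finger_gap: 21.0
grip_force: 29.7
```

```bash
python3 - <<'E'
from h import *
C,im=snap('wrist','w3'); s=sense(); print(s['tool_pos'],s['finger_gap'],s['grip_force']); plan(428,229.3,160,95.5)
cv2.imwrite('pics/w3x.png',im)
E
```

```text
[565.76513156 265.87703899 157.28842185] 21.2488651885655 29.65002089738846
turn [-0.02  0.   -0.  ] then shift [-0.773 -4.688 -0.09 ] rows 5 each [-0.155 -0.938 -0.018]
```

View pics/w3x.png

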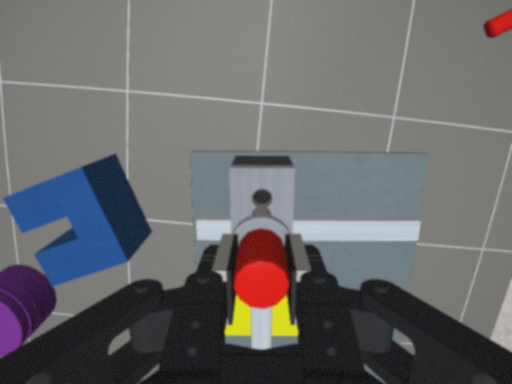

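Pin drawn: it hangs upright in the fingers, knob at (262,268), and the empty bore shows at (262,197).

```bash
python3 - <<'E'
from h import *
C=cam('wrist')
print('bore',at(C,262,197,48)[:2],'held knob top ellipse c',at(C,262,283,173.4)[:2],at(C,262,250,173.4)[:2],pix(C,[[566,266,173.4],[566,266,133.4]]))
im=cv2.imread('pics/w3.png'); hsv=cv2.cvtColor(im,cv2.COLOR_BGR2HSV)
m=cv2.inRange(hsv,(0,130,60),(6,255,255))|cv2.inRange(hsv,(174,130,60),(180,255,255)); m[:220]=0;m[320:]=0
a=np.argwhere(m)[:,::-1];print(a.min(0),a.max(0),[ (v,int(np.ptp(a[a[:,1]==v][:,0])+1), a[a[:,1]==v][:,0].mean().round(1)) for v in range(a[:,1].min(),a[:,1].max(),8)])
b=fit(C,[(-32,38,60),(35,38,60),(35,-38,60),(-32,-38,60),(-32,-9,60),(-32,9,60),(8,9,60),(8,-9,60)],
 [(4,198),(83,168),(125,259),(52,286),(35,255),(23,233),(66,216),(75,236)],1)
print('seat',R.from_euler('z',b[2]).apply([2,0,0])[:2]+b[:2])
E
```

```text
bore [566.83618519 264.44671458] held knob top ellipse c [566.17473575 268.16501445] [564.88665998 281.39509862] [[260.96202104 288.10270105]
 [261.00623818 243.63773446]]
[233 230] [289 307] [(230, 11, np.float64(261.0)), (238, 36, np.float64(261.5)), (246, 44, np.float64(260.5)), (254, 49, np.float64(261.0)), (262, 51, np.float64(261.0)), (270, 54, np.float64(260.5)), (278, 57, np.float64(261.0)), (286, 57, np.float64(261.0)), (294, 48, np.float64(261.5)), (302, 31, np.float64(261.0))]
[425.6 229. ] 25.04 res [[-1.6, 0.6], [-1.4, 1.5], [2.4, -1.7], [-0.0, -0.4], [-1.3, 0.8], [-1.2, 0.2], [0.7, 0.2], [2.5, -1.2]]
seat [427.40014393 229.80673025]
```

Call:
{"fn": "apply_moves", "kwargs": {"deltas": [[-0.15, -0.94, 0, 0, 0, 0, 0.1], [-0.15, -0.94, 0, 0, 0, 0, 0.1], [-0.15, -0.94, 0, 0, 0, 0, 0.1], [-0.15, -0.94, 0, 0, 0, 0, 0.1], [-0.15, -0.93, 0, 0, 0, 0, 0.1], [0, 0, 0.5, 0, 0, 0, 0.1], [0, 0, 0, 0, 0, 0, 0.1], [0, 0, 0, 0, 0, 0, 0.1]]}}

```text
time: 8.93
tool_pos: [428.7, 230.2, 142.9]
tcp_rot: [-180.0, 0.0, 95.5]
ft_force: [-0.1, 0.4, -1.3]
finger_gap: 21.2
grip_force: 29.9
```

```bash
python3 - <<'E'
from h import *
C,im=snap('wrist','w4'); plan(428,229.3,84,95.5); print(sense()['tool_pos'])
D,si=snap('side','s4')
q=pix(D,[[428,229,90]])[0]; u,v=q.astype(int); print(q)
a=im; b=cv2.resize(si[max(v-64,0):v+64,u-64:u+64],(384,384),interpolation=2)
cv2.imwrite('pics/w4x.png',np.hstack([a[:,90:490],b]))
E
```

```text
turn [-0.  0. -0.] then shift [-0.03  -0.035  1.975] rows 2 each [-0.015 -0.017  0.988]
[428.9560008  230.29691593 143.25085148]
[279.00440368 243.08089282]
```

View pics/w4x.png

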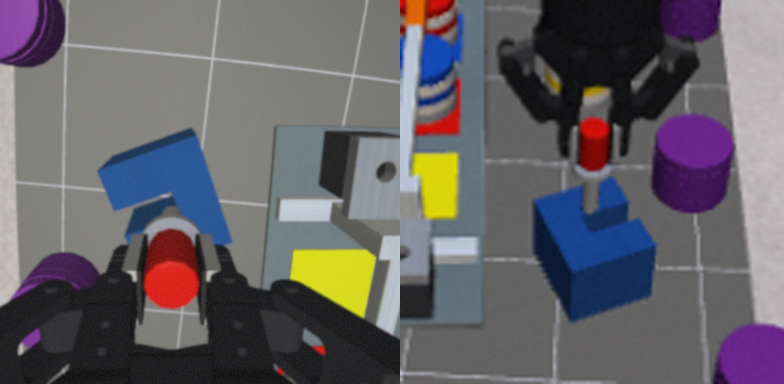

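The knob at (172,270) and the shank above the notch line up in both views. I lower slowly and watch the force.

Call:
{"fn": "apply_moves", "kwargs": {"deltas": [[-0.03, -0.02, 0.3, 0, 0, 0, 0.1], [0, 0, 0.3, 0, 0, 0, 0.1], [0, 0, 0.2, 0, 0, 0, 0.1], [0, 0, 0, 0, 0, 0, 0.1]]}}

```text
time: 9.52
tool_pos: [430.2, 230.6, 123.7]
tcp_rot: [179.7, -0.1, 95.5]
ft_force: [-8.0, -2.5, 31.8]
finger_gap: 21.1
grip_force: 38.6
```

Call:
{"fn": "apply_moves", "kwargs": {"deltas": [[0, 0, -0.5, 0, 0, 0, 0.1], [0, 0, -0.3, 0, 0, 0, 0.1], [0, 0, 0, 0, 0, 0, 0.1], [0, 0, 0, 0, 0, 0, 0.1]]}}

```text
time: 10.02
tool_pos: [427.5, 229.1, 142.5]
tcp_rot: [-179.9, 0.0, 95.5]
ft_force: [-1.3, 0.1, -1.1]
finger_gap: 21.3
grip_force: 32.7
```

```bash
python3 - <<'E'
from h import *
C,im=snap('wrist','w5'); print(sense()['tool_pos'])
D,si=snap('side','s5'); T,ti=snap('top','t5')
u,v=pix(D,[[428,229,80]])[0].astype(int); print(u,v)
cv2.imwrite('pics/w5x.png',np.hstack([cv2.resize(im[110:310,160:360],(400,400),interpolation=2),cv2.resize(si[v-32:v+32,u-32:u+32],(400,400),interpolation=2)]))
E
```

```text
[427.43093654 229.04597602 142.41943402]
278 246
```

View pics/w5x.png

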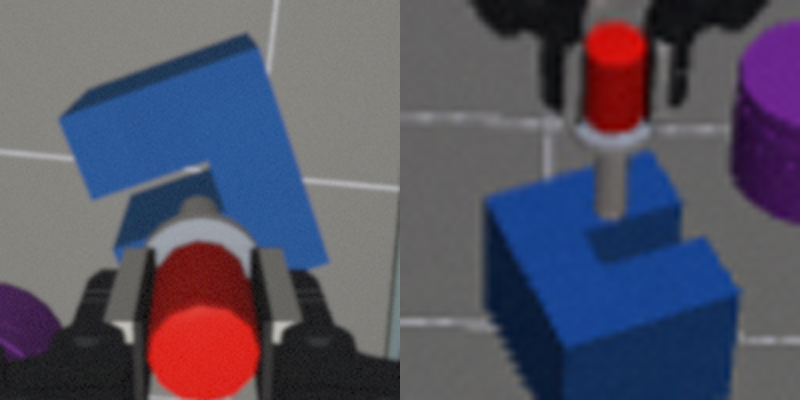

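```bash
python3 - <<'E'
from h import *
D=cam('side'); u0,v0=278-32,246-32
f=lambda x,y:((x-400)/6.25+u0-.4,y/6.25+v0-.4)
b=fit(D,[(35,-38,60),(-32,-38,60),(-32,-9,60),(8,-9,60),(8,9,60),(-32,9,60),(-32,38,60),(35,38,60)],
 [f(*p) for p in [(485,200),(655,155),(681,203),(585,232),(608,263),(706,237),(740,292),(567,347)]],1)
t=at(D,*f(611,213),75.6); k=at(D,*f(615,42),157.6); cbot=at(D,*f(612,132),118.6)
print('tip',t[:2],'knob',k[:2],'collar',cbot[:2]); print('tip in block',R.from_euler('z',-b[2]).apply([*(t[:2]-b[:2]),0]))
C=cam('wrist'); g=lambda x,y:(160+x/2-.25,110+y/2-.25)
b2=fit(C,[(-32,38,60),(35,38,60),(35,-38,60),(-32,9,60),(8,9,60)],[g(*p) for p in [(60,120),(258,46),(328,262),(92,198),(209,163)]],1)
print(pix(C,[[427.5,229.1,118.6]]))
E
```

```text
[424.6 229.8] 24.99 res [[-0.2, -1.2], [1.2, -2.8], [-1.4, -0.3], [0.1, 0.3], [1.1, 2.3], [-0.1, -0.1], [-0.7, 0.9], [0.0, 0.9]]
tip [426.66029112 229.28544535] knob [428.48512652 228.33364806] collar [427.92642292 231.57227293]
tip in block [ 1.68231146 -1.31260042  0.        ]
[424.9 228.5] 24.92 res [[-0.9, 0.6], [0.6, 0.0], [0.9, -0.4], [-0.1, -0.9], [-0.5, 0.6]]
[[260.50602548 243.7343981 ]]
```

The side fit puts the tip at block x = +1.7, against a shank limit of about +2, so it rode the notch's end wall. I shift about 5 mm back along the notch and lower again.

Call:
{"fn": "apply_moves", "kwargs": {"deltas": [[-0.04, -0.18, 0, 0, 0, 0, 0.1], [0, 0, 0, 0, 0, 0, 0.1], [0, 0, 0.3, 0, 0, 0, 0.1], [0, 0, 0.3, 0, 0, 0, 0.1], [0, 0, 0.15, 0, 0, 0, 0.1], [0, 0, 0, 0, 0, 0, 0.1]]}}

```text
time: 10.92
tool_pos: [422.2, 227.4, 120.0]
tcp_rot: [-179.9, 0.0, 95.5]
ft_force: [0.1, -0.8, -0.7]
finger_gap: 20.8
grip_force: 32.7
```

Call:
{"fn": "apply_moves", "kwargs": {"deltas": [[0, 0, 0.4, 0, 0, 0, 0.1], [0, 0, 0.4, 0, 0, 0, 0.1], [0, 0, 0.2, 0, 0, 0, 0.1], [0, 0, 0.07, 0, 0, 0, 0.1], [0, 0, 0, 0, 0, 0, 0.1]]}}

```text
time: 11.55
tool_pos: [422.7, 227.6, 88.7]
tcp_rot: [-180.0, 0.0, 95.5]
ft_force: [-0.1, 0.5, -0.6]
finger_gap: 20.9
grip_force: 32.7
```

Call:
{"fn": "apply_moves", "kwargs": {"deltas": [[0, 0, 0.1, 0, 0, 0, 0.1], [0, 0, 0.1, 0, 0, 0, 0.1], [0, 0, 0, 0, 0, 0, 0.1]]}}

```text
time: 11.92
tool_pos: [422.7, 227.6, 82.7]
tcp_rot: [180.0, -0.0, 95.5]
ft_force: [1.7, 0.2, -0.9]
finger_gap: 21.0
grip_force: 32.3
```

Call:
{"fn": "apply_moves", "kwargs": {"deltas": [[0, 0, 0.07, 0, 0, 0, 0.1], [0, 0, 0.07, 0, 0, 0, 0.1], [0, 0, 0, 0, 0, 0, 0.1]]}}

```text
time: 12.3
tool_pos: [423.8, 227.9, 81.8]
tcp_rot: [179.9, -0.0, 95.5]
ft_force: [-12.7, -6.2, 28.2]
finger_gap: 20.9
grip_force: 34.6
```

```bash
python3 - <<'E'
from h import *
C,im=snap('wrist','w6'); print(sense()['tool_pos'],sense()['ft_force'])
D,si=snap('side','s6')
u,v=pix(D,[[428,229,80]])[0].astype(int)
cv2.imwrite('pics/w6x.png',np.hstack([cv2.resize(im[110:310,160:360],(400,400),interpolation=2),cv2.resize(si[v-32:v+32,u-32:u+32],(400,400),interpolation=2)]))
E
```

```text
[423.74657917 227.92652787  81.80861549] [-12.03745696  -5.85400253  29.68288073]
```

View pics/w6x.png

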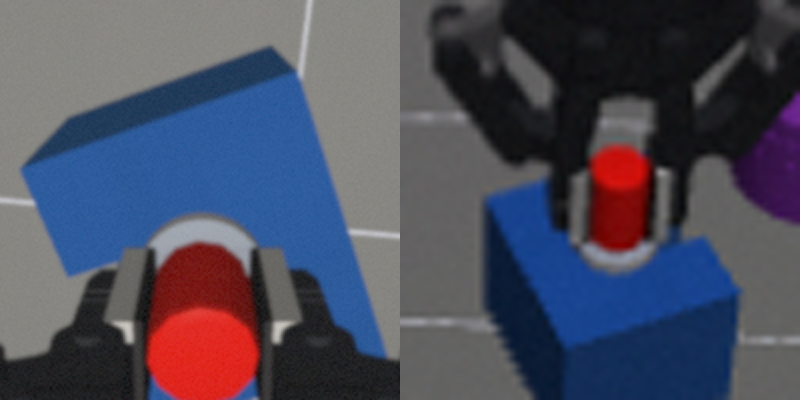

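The collar is seated flat on the block with the shank in the notch. I release and rise.

Call:
{"fn": "apply_moves", "kwargs": {"deltas": [[0, 0, -0.12, 0, 0, 0, 0.1], [0, 0, 0, 0, 0, 0, 0.35], [0, 0, 0, 0, 0, 0, 0.6], [0, 0, 0, 0, 0, 0, 0.8], [0, 0, -0.5, 0, 0, 0, 0.8], [0, 0, -1, 0, 0, 0, 0.8], [0, 0, -1, 0, 0, 0, 0.8], [0, 0, 0, 0, 0, 0, 0.8]]}}

```text
time: 13.4
tool_pos: [424.8, 228.4, 161.1]
tcp_rot: [179.6, -0.1, 95.5]
ft_force: [0.3, 0.4, 0.1]
finger_gap: 68.1
grip_force: 0.0
```

```bash
python3 - <<'E'
from h import *
D,si=snap('side','s7'); T,ti=snap('top','t7'); plan(591.5,2,200,5.5); plan(591.5,2,200,185.5)
print(sense()['joint_pos'].round(1))
hsv=cv2.cvtColor(si,cv2.COLOR_BGR2HSV)
m=cv2.inRange(hsv,(0,130,60),(6,255,255))|cv2.inRange(hsv,(174,130,60),(180,255,255))
n,l,st,ce=cv2.connectedComponentsWithStats(m)
for i in range(1,n):
    if st[i,4]>15: print(st[i],ce[i], at(D,*ce[i],80)[:2])
u,v=pix(D,[[428,229,80]])[0].astype(int)
cv2.imwrite('pics/s7x.png',np.hstack([cv2.resize(si[v-32:v+32,u-32:u+32],(400,400),interpolation=2),cv2.resize(ti[125:240,170:285],(400,400),interpolation=2)]))
E
```

```text
turn [ 1.000e-02 -1.000e-02  1.964e+01] then shift [ 4.872  8.027 -1.409] rows 9 each [ 0.541  0.892 -0.157]
turn [ 1.000e-02  1.000e-02 -1.963e+01] then shift [-4.872 -8.027 -1.409] rows 9 each [-0.541 -0.892 -0.157]
[ 22.2  -8.  110.   -0.   78.   16.7]
[138 158  18  18 105] [146.59047619 166.44761905] [817.80341182 -58.50952008]
[211 171   8  13  57] [214.50877193 176.8245614 ] [611.05248357 -19.78245284]
[224 170   9  15 107] [227.68224299 177.24299065] [574.25649099 -20.12835286]
[224 184  10   7  19] [229.42105263 187.73684211] [563.46228263  26.61460132]
[220 205  15  19  93] [229.04301075 219.08602151] [548.953871   148.47751423]
[207 206   7  18  76] [209.48684211 216.90789474] [597.18689832 143.92578828]
[276 237  10  17 142] [280.66901408 245.07042254] [423.99865488 225.34851955]
[ 74 304  41  36 347] [ 93.95100865 321.71757925] [765.11760697 444.4237663 ]
[ 79 324  49  26 383] [102.80939948 336.28198433] [737.16563162 471.47192757]
```

View pics/s7x.png

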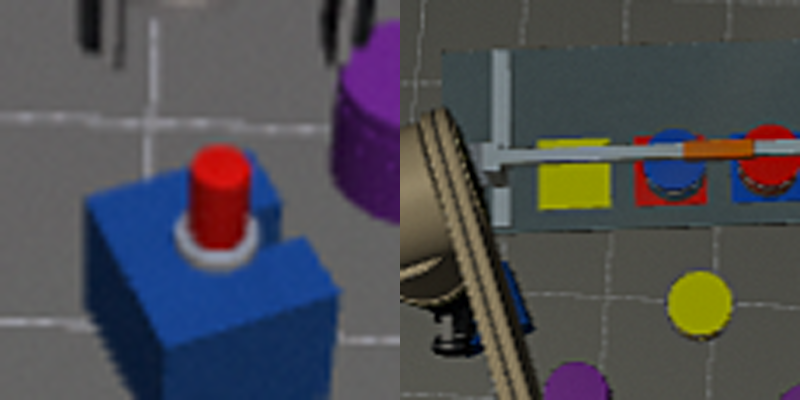

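The pin is parked: collar flat on the block, knob at (220,190) in the side crop. Now the keeper sleeve.

Call:
{"fn": "apply_moves", "kwargs": {"deltas": [[-0.96, 0.58, 0, 0, 0, 0, 0.8], [-0.96, 0.58, 0, 0, 0, 0, 0.8], [-0.96, 0.58, 0, 0, 0, 0, 0.8], [-0.96, 0.58, 0, 0, 0, 0, 0.8], [-0.96, 0.58, 0, 0, 0, 0, 0.8], [-0.96, 0.58, 0, 0, 0, 0, 0.8], [-0.96, 0.58, 0, 0, 0, 0, 0.8], [-0.96, 0.58, 0, 0, 0, 0, 0.8]]}}

```text
time: 14.5
tool_pos: [582.9, 10.7, 155.5]
tcp_rot: [-179.8, -0.0, 95.5]
ft_force: [0.2, -0.9, 0.8]
finger_gap: 68.2
grip_force: 0.0
```

Call:
{"fn": "apply_moves", "kwargs": {"deltas": [[-0.36, 0.17, 0, 0, 0, 0, 0.8], [0, 0, 0, 0, 0, 0, 0.8], [0, 0, 0, 0, 0, 0, 0.8]]}}

```text
time: 14.88
tool_pos: [588.6, 2.2, 156.6]
tcp_rot: [-179.9, -0.0, 95.5]
ft_force: [-1.0, -0.9, 0.5]
finger_gap: 68.2
grip_force: 0.0
```

```bash
python3 - <<'E'
from h import *
C,im=snap('wrist','w8'); plan(591.7,2,84,95.5); print(sense()['tool_pos'],pix(C,[[591.7,2,92]]))
hsv=cv2.cvtColor(im,cv2.COLOR_BGR2HSV); m=cv2.inRange(hsv,(8,150,80),(18,255,255)); a=np.argwhere(m)[:,::-1].astype(np.float32); r=cv2.minAreaRect(a); print(len(a),r,at(C,*r[0],92)[:2])
E
```

```text
turn [-0.01 -0.01  0.01] then shift [-0.021  0.098  2.427] rows 3 each [-0.007  0.033  0.809]
[588.70679706   2.33901906 156.8011017 ] [[265.70322159 216.5892274 ]]
3041 ((258.14605712890625, 231.736328125), (147.80870056152344, 52.96852493286133), 88.02507019042969) [588.13166296  -8.08616162]
```

Call:
{"fn": "apply_moves", "kwargs": {"deltas": [[0, 0.05, 0.8, 0, 0, 0, 0.8], [0, 0, 0.8, 0, 0, 0, 0.8], [0, 0, 0.8, 0, 0, 0, 0.8], [0, 0, 0, 0, 0, 0, 0.5], [0, 0, 0, 0, 0, 0, 0.3], [0, 0, 0, 0, 0, 0, 0.1], [0, 0, 0, 0, 0, 0, 0.05], [0, 0, 0, 0, 0, 0, 0.05]]}}

```text
time: 15.92
tool_pos: [591.8, 1.7, 86.9]
tcp_rot: [179.9, -0.0, 95.5]
ft_force: [-2.9, 1.4, 7.2]
finger_gap: 17.4
grip_force: 31.5
```

```bash
python3 - <<'E'
from h import *
C,im=snap('wrist','w9'); print(sense()['tool_pos'],sense()['finger_gap']); cv2.imwrite('pics/w9x.png',im)
E
```

```text
[591.85025025   1.64520294  86.88416539] 17.242773364646283
```

View pics/w9x.png

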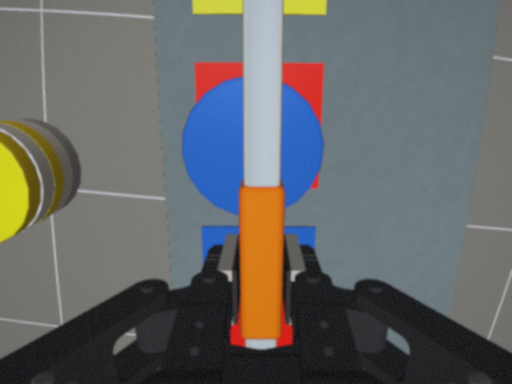

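The sleeve (262,260) is pinched. Sliding back 90 mm along tool y.

Call:
{"fn": "apply_moves", "kwargs": {"deltas": [[0, 0.3, 0, 0, 0, 0, 0.05], [0, 0.5, 0, 0, 0, 0, 0.05], [0, 0.6, 0, 0, 0, 0, 0.05], [0, 0.6, 0, 0, 0, 0, 0.05], [0, 0.6, 0, 0, 0, 0, 0.05], [0, 0.4, 0, 0, 0, 0, 0.05], [0, 0.08, 0, 0, 0, 0, 0.05], [0, 0, 0, 0, 0, 0, 0.05]]}}

```text
time: 16.98
tool_pos: [680.1, 9.7, 86.8]
tcp_rot: [-179.6, 0.0, 95.5]
ft_force: [-23.2, -2.3, 20.4]
finger_gap: 16.6
grip_force: 33.9
```

Call:
{"fn": "apply_moves", "kwargs": {"deltas": [[0, -0.05, 0, 0, 0, 0, 0.05], [0, 0, 0, 0, 0, 0, 0.3], [0, 0, 0, 0, 0, 0, 0.6], [0, 0, 0, 0, 0, 0, 0.8], [0, 0, -0.8, 0, 0, 0, 1], [0, 0, -1, 0, 0, 0, 1], [0, 0, -1, 0, 0, 0, 1], [0, 0, -1, 0, 0, 0, 1]]}}

```text
time: 17.98
tool_pos: [681.4, 10.2, 199.9]
tcp_rot: [-180.0, -0.0, 95.5]
ft_force: [0.1, -0.7, -0.7]
finger_gap: 85.6
grip_force: 0.0
```

Call:
{"fn": "apply_moves", "kwargs": {"deltas": [[0, -1, -0.8, 0, 0, 0, 1], [0, -1, -0.8, 0, 0, 0, 1], [0, -1, -0.8, 0, 0, 0, 1], [0, -1, -0.8, 0, 0, 0, 1], [0, -1, -0.8, 0, 0, 0, 1], [0, 0, 0, 0, 0, 0, 1], [0, 0, 0, 0, 0, 0, 1]]}}

```text
time: 18.85
tool_pos: [532.4, -4.2, 318.7]
tcp_rot: [180.0, -0.0, 95.5]
ft_force: [0.2, 0.2, -0.9]
finger_gap: 85.6
grip_force: 0.0
```

```bash
python3 - <<'E'
from h import *
C,im=snap('wrist','w10'); T,ti=snap('top','t10');print(sense()['tool_pos']); 
cv2.imwrite('pics/w10x.png',np.hstack([im,cv2.resize(ti[130:240,170:340],(288,186)) if 0 else np.zeros((384,1,3),np.uint8)]))
np.savez('pics/w10.npz',K=C[0],D=C[1],o=C[2],r=C[3])
E
```

```text
[532.18570432  -4.12886072 317.65098383]
```

View pics/w10x.png

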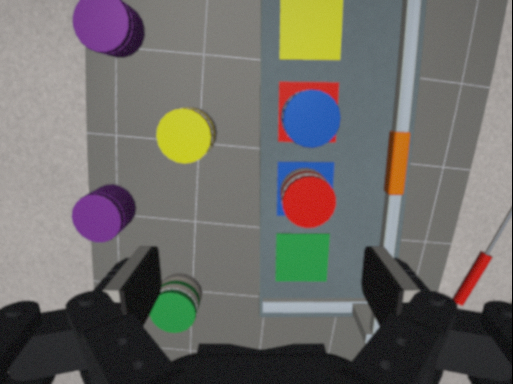

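The bar is fully back, its sleeve at (397,163). Lids are at yellow (184,135), green (174,312), blue (311,118) and red (308,201). Pads are visible, and the purple ones are left out.

```bash
cat >> h.py <<'E'
RNG={'red':(0,6),'yellow':(24,34),'green':(50,75),'blue':(105,120)}
def blobs(im,k,mn=150):
    hsv=cv2.cvtColor(im,cv2.COLOR_BGR2HSV); a,b=RNG[k]; m=cv2.inRange(hsv,(a,130,60),(b,255,255))
    if k=='red': m|=cv2.inRange(hsv,(174,130,60),(180,255,255))
    n,l,st,ce=cv2.connectedComponentsWithStats(m); out=[]
    for i in range(1,n):
        if st[i,4]>mn:
            q=np.argwhere(l==i)[:,::-1].astype(np.float32); (c,w,an)=cv2.minAreaRect(q); out.append((st[i,4],np.array(c),np.array(w),an,st[i,4]/(w[0]*w[1]+1e-6)))
    return sorted(out,key=lambda o:-o[0])
E
python3 - <<'E'
from h import *
d=np.load('pics/w10.npz'); C=[d[k] for k in 'KDor']; im=cv2.imread('pics/w10.png')
for k in RNG:
    for s,c,w,a,f in blobs(im,k): print(k,s,c.round(1),w.round(1),round(a),round(f,2),'z10',at(C,*c,10)[:2].round(1),'z55',at(C,*c,55)[:2].round(1),'z65',at(C,*c,65)[:2].round(1))
fit(C,[(-37,113,10),(37,113,10),(-37,87,10),(37,87,10),(-37,-13,10),(37,-13,10),(-37,-113,10),(37,-113,10),(37,-187,10),(-37,-187,10)],[(279,59),(341,60),(279,82),(339,83),(277,162),(334,163),(276,233),(329,233),(326,282),(276,282)],1)
E
```

```text
red 2154 [309.  201.5] [51. 52.] 90 0.81 z10 [603.3 -63.7] z55 [595.3 -50.6] z65 [593.6 -47.7]
red 919 [308.  111.5] [59. 60.] 90 0.26 z10 [586.6  52.8] z55 [580.3  53.9] z65 [578.9  54.1]
red 653 [471.5 278.9] [11.7 58.3] 31 0.96 z10 [ 861.4 -159.8] z55 [ 826.8 -136.8] z65 [ 819.1 -131.7]
yellow 3658 [311.   29.5] [62. 59.] 0 1.0 z10 [578.1 148.6] z55 [572.7 139.8] z65 [571.5 137.8]
yellow 2363 [183.5 135.5] [55.  53.2] 63 0.81 z10 [432.7   8.1] z55 [442.3  13.8] z65 [444.5  15.1]
green 2413 [302. 257.] [46. 52.] 90 1.01 z10 [ 604.6 -145.6] z55 [ 596.5 -124. ] z65 [ 594.7 -119.3]
green 1449 [173.5 311.5] [42.5 40.7] 27 0.84 z10 [ 426.  -253.2] z55 [ 436.3 -220.6] z65 [ 438.6 -213.3]
blue 2514 [310.8 118.2] [55.2 55.9] 45 0.82 z10 [591.1  44.9] z55 [584.4  46.8] z65 [582.9  47.2]
blue 811 [305.  188.5] [56. 53.] 0 0.27 z10 [595.6 -46.4] z55 [588.4 -35.1] z65 [586.8 -32.6]
[591.1   1.7] 5.13 res [[0.4, -0.3], [-0.9, -0.4], [-0.2, 0.5], [-0.1, 0.7], [0.5, 0.1], [0.3, 0.8], [0.1, -1.2], [1.1, -1.4], [0.3, 0.6], [-1.5, 0.5]]
```

Call:
{"fn": "apply_moves", "kwargs": {"deltas": [[0.22, -0.73, 0.8, 0, 0, 0, 1], [0.22, -0.73, 0.8, 0, 0, 0, 1], [0.22, -0.73, 0.9, 0, 0, 0, 1], [0.22, -0.74, 0.9, 0, 0, 0, 1], [0, 0, 1, 0, 0, 0, 1], [0, 0, 1, 0, 0, 0, 1], [0, 0, 1, 0, 0, 0, 1], [0, 0, 0, 0, 0, 0, 1]], "grip_force": 60}}

```text
time: 19.95
tool_pos: [439.5, 13.9, 123.7]
tcp_rot: [-179.6, -0.1, 95.5]
ft_force: [0.0, -0.2, 0.3]
finger_gap: 85.2
grip_force: 0.0
```

```bash
python3 - <<'E'
from h import *
C,im=snap('wrist','w11');print(sense()['tool_pos'])
plan(442.3,14,28,95.5)
for s,c,w,a,f in blobs(im,'yellow'): print(s,c,w,at(C,*c,55)[:2])
E
```

```text
[440.94041402  13.8060093  125.7358865 ]
turn [-0.05 -0.01  0.  ] then shift [2.000e-03 4.600e-02 3.258e+00] rows 4 each [0.001 0.011 0.814]
7936 [263.40002441 211.80000305] [ 99.28141022 101.07026672] [440.72777587  15.20194839]
6010 [469.  37.] [74. 84.] [543.3553808  126.61461709]
```

Call:
{"fn": "apply_moves", "kwargs": {"deltas": [[0.02, 0.01, 0.8, 0, 0, 0, 1], [0, 0, 0.8, 0, 0, 0, 1], [0, 0, 0.8, 0, 0, 0, 1], [0, 0, 0.7, 0, 0, 0, 1], [0, 0, 0.13, 0, 0, 0, 1], [0, 0, 0, 0, 0, 0, 0.85], [0, 0, 0, 0, 0, 0, 0.7], [0, 0, 0, 0, 0, 0, 0.6]]}}

```text
time: 21.0
tool_pos: [443.5, 14.2, 32.0]
tcp_rot: [179.9, 0.0, 95.5]
ft_force: [-1.6, -0.2, 6.8]
finger_gap: 62.7
grip_force: 66.4
```

Call:
{"fn": "apply_moves", "kwargs": {"deltas": [[0, 0, 0, 0, 0, 0, 0.5], [0, 0, 0, 0, 0, 0, 0.5], [0, 0, -0.2, 0, 0, 0, 0.5], [0, 0, -0.8, 0, 0, 0, 0.5], [0, 0, -0.8, 0, 0, 0, 0.5], [0, 0, -0.5, 0, 0, 0, 0.5], [0, 0, 0, 0, 0, 0, 0.5]]}}

```text
time: 21.88
tool_pos: [443.3, 14.2, 100.5]
tcp_rot: [179.8, 0.0, 95.5]
ft_force: [0.1, -0.4, -3.7]
finger_gap: 62.6
grip_force: 66.8
```

```bash
python3 - <<'E'
from h import *
s=sense();print(s['tool_pos'],s['finger_gap'])
plan(577.2,151.2,s['tool_pos'][2],95.4)
C,im=snap('wrist','w12')
for s,c,w,a,f in blobs(im,'yellow'): print(s,c,w,[at(C,*c,z)[:2] for z in (10,125)])
E
```

```text
[443.33219918  14.16456908 100.52237196] 62.6317166461149
turn [0.04 0.01 0.02] then shift [4.128 4.872 0.   ] rows 5 each [0.826 0.974 0.   ]
20391 [262.287323   278.52243042] [178.23812866 142.56559753] [array([450.31758777, -42.35600301]), array([443.06504734,  23.06413125])]
5128 [473.   35.5] [71. 76.] [array([563.22101782, 133.248404  ]), array([496.41789131, 106.04650409])]
598 [261.13330078 205.23469543] [122.00409698  32.53169632] [array([444.19100285,  12.44975943]), array([440.16991183,  48.96275355])]
```

Call:
{"fn": "apply_moves", "kwargs": {"deltas": [[0.82, 0.97, 0, 0, 0, 0, 0.5], [0.82, 0.97, 0, 0, 0, 0, 0.5], [0.82, 0.97, 0, 0, 0, 0, 0.5], [0.82, 0.97, 0, 0, 0, 0, 0.5], [0.82, 0.97, 0, 0, 0, 0, 0.5], [0, 0, 0.5, 0, 0, 0, 0.5], [0, 0, 0.5, 0, 0, 0, 0.5], [0, 0, 0, 0, 0, 0, 0.5]]}}

```text
time: 22.92
tool_pos: [572.4, 149.6, 65.8]
tcp_rot: [-179.7, 0.0, 95.5]
ft_force: [0.8, 0.1, -2.5]
finger_gap: 62.7
grip_force: 67.6
```

```bash
python3 - <<'E'
from h import *
s=sense();print(s['tool_pos'],s['finger_gap'])
plan(577.2,151.2,43,95.4)
E
```

```text
[572.38015031 149.56292968  65.83301727] 62.660435750808944
turn [-0.08  0.01  0.01] then shift [0.039 0.165 0.761] rows 1 each [0.039 0.165 0.761]
```

Call:
{"fn": "apply_moves", "kwargs": {"deltas": [[0.04, 0.16, 0.1, 0, 0, 0, 0.5], [0, 0, 0.3, 0, 0, 0, 0.5], [0, 0, 0.2, 0, 0, 0, 0.5], [0, 0, 0, 0, 0, 0, 0.5], [0, 0, 0, 0, 0, 0, 0.5]]}}

```text
time: 23.55
tool_pos: [580.0, 152.3, 51.3]
tcp_rot: [180.0, 0.0, 95.5]
ft_force: [-0.1, 0.5, -3.2]
finger_gap: 62.6
grip_force: 67.6
```

Call:
{"fn": "apply_moves", "kwargs": {"deltas": [[-0.03, -0.1, 0.15, 0, 0, 0, 0.5], [0, 0, 0.15, 0, 0, 0, 0.5], [0, 0, 0.05, 0, 0, 0, 0.5], [0, 0, 0, 0, 0, 0, 0.5], [0, 0, 0, 0, 0, 0, 0.5]]}}

```text
time: 24.18
tool_pos: [577.0, 151.1, 42.0]
tcp_rot: [-180.0, 0.0, 95.5]
ft_force: [-8.1, -1.3, 10.8]
finger_gap: 62.9
grip_force: 69.1
```

Call:
{"fn": "apply_moves", "kwargs": {"deltas": [[0, 0, 0, 0, 0, 0, 0.75], [0, 0, 0, 0, 0, 0, 0.9], [0, 0, 0, 0, 0, 0, 1], [0, 0, 0, 0, 0, 0, 1], [0, 0, -1, 0, 0, 0, 1], [0, 0, -1, 0, 0, 0, 1], [0, 0, -1, 0, 0, 0, 1], [0, 0, -1, 0, 0, 0, 1]]}}

```text
time: 25.18
tool_pos: [577.1, 151.1, 161.6]
tcp_rot: [180.0, 0.0, 95.5]
ft_force: [-0.5, -0.0, 0.6]
finger_gap: 85.6
grip_force: 0.0
```

Call:
{"fn": "apply_moves", "kwargs": {"deltas": [[-0.91, -0.45, -0.2, 0, 0, 0, 1], [-0.91, -0.45, -0.2, 0, 0, 0, 1], [-0.91, -0.45, -0.2, 0, 0, 0, 1], [-0.91, -0.45, -0.2, 0, 0, 0, 1], [-0.91, -0.45, 0, 0, 0, 0, 1], [-0.91, -0.45, 0, 0, 0, 0, 1], [-0.91, -0.45, 0, 0, 0, 0, 1], [-0.91, -0.45, 0, 0, 0, 0, 1]]}}

```text
time: 26.18
tool_pos: [490.2, -77.5, 184.8]
tcp_rot: [180.0, 0.0, 95.5]
ft_force: [0.1, -0.7, 0.5]
finger_gap: 85.5
grip_force: 0.0
```

```bash
cat >> h.py <<'E'
def rep(name,tag,ks,zs=(55,65)):
    C,im=snap(name,tag); s=sense(); print(np.round(s['tool_pos'],1),round(s['finger_gap'],1))
    for k in ks:
        for n,c,w,a,f in blobs(im,k,60): print(name,k,n,c.round(0),w.round(0),round(f,2),*[at(C,*c,z)[:2].round(1) for z in zs])
    return C,im
E
python3 - <<'E'
from h import *
rep('wrist','w13',['yellow','red','blue','green']); rep('top','t13',['yellow','green','red','blue'])
E
```

```text
[489.2 -80.3 184.7] 85.2
wrist red 5392 [400. 166.] [82. 83.] 0.79 [596.2 -49.8] [591.8 -48.2]
wrist red 985 [359.  40.] [80. 30.] 0.41 [549.3  37. ] [546.8  35.2]
wrist red 133 [360. 147.] [14. 59.] 0.16 [562.6 -38.6] [559.5 -37.5]
wrist red 115 [414.  81.] [ 7. 30.] 0.56 [594.  14.] [589.7  13. ]
wrist blue 5921 [412.  38.] [76. 91.] 0.86 [586.9  42.9] [582.9  40.9]
wrist blue 1694 [380. 152.] [84. 82.] 0.25 [578.5 -41. ] [574.8 -39.8]
wrist blue 65 [362.  53.] [39.  5.] 0.32 [552.5  28.6] [549.9  27.1]
wrist green 3536 [370. 254.] [67. 80.] 0.66 [ 586.3 -125.1] [ 582.3 -120.6]
wrist green 2779 [182. 329.] [55. 64.] 0.79 [ 433.1 -214.7] [ 435.  -206.8]
wrist green 121 [196. 296.] [49. 11.] 0.23 [ 444.1 -178.8] [ 445.6 -172.2]
[489.8 -78.8 184.7] 85.4
top yellow 387 [219. 173.] [23. 20.] 0.85 [569.2 148.2] [566.6 147.1]
top yellow 122 [398. 131.] [23. 22.] 0.24 [ 765.4 -487.8] [ 761.5 -484.3]
top green 254 [325. 218.] [17. 17.] 0.88 [ 432.  -223.6] [ 430.4 -222. ]
top red 117 [247. 174.] [19. 20.] 0.31 [573.3  51.6] [570.8  51.2]
top red 96 [308. 106.] [22.  4.] 1.04 [ 840.8 -154.2] [ 836.3 -153.2]
top red 94 [158. 113.] [24.  4.] 1.08 [784.  388.7] [779.9 385.9]
top red 92 [150. 121.] [24.  4.] 1.02 [753. 418.] [749.2 415. ]
top blue 325 [193. 212.] [19. 22.] 0.77 [425.8 230. ] [424.3 228.3]
top blue 250 [248. 170.] [17. 17.] 0.87 [584.7  48.1] [582.1  47.7]
```

Call:
{"fn": "apply_moves", "kwargs": {"deltas": [[-0.91, -0.45, 0, 0, 0, 0, 1], [-0.91, -0.45, 0, 0, 0, 0, 1], [-0.91, -0.45, 0.6, 0, 0, 0, 1], [-0.91, -0.45, 0.6, 0, 0, 0, 1], [-0.91, -0.45, 0.6, 0, 0, 0, 1], [0, 0, 0.2, 0, 0, 0, 1], [0, 0, 0, 0, 0, 0, 1], [0, 0, 0, 0, 0, 0, 1]]}}

```text
time: 27.28
tool_pos: [437.3, -218.3, 125.4]
tcp_rot: [179.9, 0.0, 95.6]
ft_force: [-0.6, 0.2, 0.1]
finger_gap: 85.3
grip_force: 0.0
```

```bash
python3 - <<'E'
from h import *
rep('wrist','w14',['green']); plan(434.5,-222,32,95.5)
E
```

```text
[ 437.3 -218.4  125.5] 85.1
wrist green 7496 [253. 218.] [97. 97.] 0.8 [ 433.1 -222. ] [ 433.  -218.4]
wrist green 6377 [478. 117.] [ 68. 103.] 0.91 [ 558.9 -147.8] [ 552.4 -148. ]
turn [0.01 0.01 0.02] then shift [-0.111 -0.104  3.116] rows 4 each [-0.028 -0.026  0.779]
```

Call:
{"fn": "apply_moves", "kwargs": {"deltas": [[-0.1, -0.1, 0.8, 0, 0, 0, 1], [0, 0, 0.8, 0, 0, 0, 1], [0, 0, 0.8, 0, 0, 0, 1], [0, 0, 0.7, 0, 0, 0, 1], [0, 0, 0, 0, 0, 0, 0.9], [0, 0, 0, 0, 0, 0, 0.75], [0, 0, 0, 0, 0, 0, 0.6], [0, 0, 0, 0, 0, 0, 0.5]]}}

```text
time: 28.32
tool_pos: [434.7, -222.7, 33.3]
tcp_rot: [179.9, 0.1, 95.5]
ft_force: [-1.8, 2.0, 5.8]
finger_gap: 62.3
grip_force: 66.8
```

Call:
{"fn": "apply_moves", "kwargs": {"deltas": [[0, 0, 0, 0, 0, 0, 0.5], [0, 0, -0.2, 0, 0, 0, 0.5], [0, 0, -0.8, 0, 0, 0, 0.5], [0, 0, -0.8, 0, 0, 0, 0.5], [0, 0, -0.5, 0, 0, 0, 0.5], [0, 0, 0, 0, 0, 0, 0.5], [0, 0, 0, 0, 0, 0, 0.5]]}}

```text
time: 29.2
tool_pos: [433.2, -221.9, 99.8]
tcp_rot: [-179.9, -0.0, 95.5]
ft_force: [0.1, 0.8, -4.2]
finger_gap: 62.6
grip_force: 66.7
```

```bash
python3 - <<'E'
from h import *
s=sense();print(s['tool_pos'],s['finger_gap'])
plan(605.4,-147.2,s['tool_pos'][2],95.4)
E
```

```text
[ 433.18228197 -221.90675813   99.78752728] 62.56443009103446
turn [-0.01 -0.01  0.02] then shift [1.939 5.949 0.   ] rows 6 each [0.323 0.992 0.   ]
```

Call:
{"fn": "apply_moves", "kwargs": {"deltas": [[0.32, 0.99, 0, 0, 0, 0, 0.5], [0.32, 0.99, 0, 0, 0, 0, 0.5], [0.32, 0.99, 0, 0, 0, 0, 0.5], [0.32, 0.99, 0, 0, 0, 0, 0.5], [0.32, 0.99, 0, 0, 0, 0, 0.5], [0.32, 0.99, 0.6, 0, 0, 0, 0.5], [0, 0, 0.6, 0, 0, 0, 0.5], [0, 0, 0, 0, 0, 0, 0.5]]}}

```text
time: 30.2
tool_pos: [602.5, -147.0, 60.7]
tcp_rot: [-179.6, -0.2, 95.5]
ft_force: [-0.9, 0.4, -2.8]
finger_gap: 62.3
grip_force: 67.5
```

Call:
{"fn": "apply_moves", "kwargs": {"deltas": [[0, 0, 0.2, 0, 0, 0, 0.5], [0, 0, 0, 0, 0, 0, 0.5], [0, 0, 0, 0, 0, 0, 0.5]]}}

```text
time: 30.58
tool_pos: [605.7, -148.3, 59.5]
tcp_rot: [179.9, 0.0, 95.5]
ft_force: [1.0, -0.1, -3.8]
finger_gap: 62.7
grip_force: 67.5
```

```bash
python3 - <<'E'
from h import *
s=sense();print(s['tool_pos'],s['finger_gap'])
plan(605.4,-147.2,42.5,95.4)
E
```

```text
[ 605.73678384 -148.27100349   59.45008256] 62.696134424247205
turn [0.01 0.01 0.02] then shift [ 0.037 -0.008  0.565] rows 1 each [ 0.037 -0.008  0.565]
```

Then place, release, rise and move over the red jar at (593.5,-48).

Call:
{"fn": "apply_moves", "kwargs": {"deltas": [[0.03, 0, 0.2, 0, 0, 0, 0.5], [0, 0, 0.2, 0, 0, 0, 0.5], [0, 0, 0.17, 0, 0, 0, 0.5], [0, 0, 0, 0, 0, 0, 0.5], [0, 0, 0, 0, 0, 0, 0.5]]}}

```text
time: 31.2
tool_pos: [605.4, -146.9, 43.3]
tcp_rot: [-180.0, -0.0, 95.5]
ft_force: [-10.0, 3.2, 15.3]
finger_gap: 62.8
grip_force: 69.2
```

Call:
{"fn": "apply_moves", "kwargs": {"deltas": [[0, 0, 0, 0, 0, 0, 0.75], [0, 0, 0, 0, 0, 0, 0.9], [0, 0, 0, 0, 0, 0, 1], [0, 0, 0, 0, 0, 0, 1], [0, 0, -1, 0, 0, 0, 1], [0, 0, -1, 0, 0, 0, 1], [0, 0, -1, 0, 0, 0, 1], [0, 0, 0, 0, 0, 0, 1]]}}

```text
time: 32.2
tool_pos: [607.7, -147.6, 135.1]
tcp_rot: [179.7, 0.1, 95.5]
ft_force: [0.8, -0.3, -0.3]
finger_gap: 85.2
grip_force: 0.0
```

Call:
{"fn": "apply_moves", "kwargs": {"deltas": [[0.83, -0.02, 0, 0, 0, 0, 1], [0.83, -0.02, 0, 0, 0, 0, 1], [0.83, -0.02, 0, 0, 0, 0, 1], [0.83, -0.02, 0, 0, 0, 0, 1], [0, 0, 0, 0, 0, 0, 1], [0, 0, 0, 0, 0, 0, 1]]}}

```text
time: 32.95
tool_pos: [592.9, -47.6, 130.6]
tcp_rot: [-179.9, -0.0, 95.5]
ft_force: [1.1, -0.2, -0.7]
finger_gap: 85.2
grip_force: 0.0
```

```bash
python3 - <<'E'
from h import *
rep('wrist','w15',['red','blue']); plan(593.5,-48,43,95.4); rep('top','t15',['yellow','green','blue'])
E
```

```text
[593.1 -48.1 130.8] 85.2
wrist red 10278 [266.  52.] [109. 105.] 0.9 [586.7  44.9] [586.7  43.7]
wrist red 8085 [262. 215.] [102. 100.] 0.79 [594.1 -50.6] [593.7 -47.2]
wrist blue 10288 [160.  64.] [118. 110.] 0.79 [527.6  33.5] [530.5  32.8]
wrist blue 2275 [264. 169.] [ 54. 100.] 0.42 [592.4 -21.5] [592.1 -19.4]
turn [-0.01 -0.    0.02] then shift [2.000e-03 1.300e-02 2.927e+00] rows 3 each [0.001 0.004 0.976]
[593.3 -48.4 131. ] 85.4
top yellow 389 [219. 173.] [23. 20.] 0.85 [569.2 148.2] [566.6 147.1]
top yellow 128 [398. 130.] [24. 22.] 0.24 [ 765.6 -487.6] [ 761.6 -484.1]
top green 204 [307. 170.] [12. 23.] 0.75 [ 596.4 -157.8] [ 593.6 -156.7]
top blue 323 [193. 212.] [19. 22.] 0.77 [425.6 229.9] [424.1 228.2]
```

The red pad is now uncovered, and the blue lid reads about (528,33): the blue jar was knocked towards the plate edge. Looking at it.

```bash
python3 - <<'E'
from h import *
im=cv2.imread('pics/w15.png'); D,si=snap('side','s15'); T,ti=snap('top','t15b')
u,v=pix(D,[[528,33,40]])[0].astype(int)
a,b=pix(T,[[528,33,40]])[0].astype(int)
r=lambda x:cv2.resize(x,(260,260),interpolation=2)
cv2.imwrite('pics/m15.png',np.hstack([cv2.resize(im,(512,384))[:260],r(si[v-40:v+40,u-40:u+40])]))
print(u,v)
E
```

```text
242 201
```

View pics/m15.png

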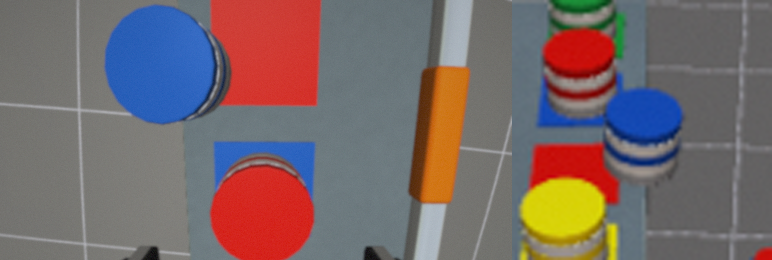

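The blue jar stands upright on the plate's front edge at about (530,33), too close to the red bay. So: red to the bench first, then blue to its pad, then red to its own.

Call:
{"fn": "apply_moves", "kwargs": {"deltas": [[0, 0.01, 0.8, 0, 0, 0, 1], [0, 0, 0.8, 0, 0, 0, 1], [0, 0, 0.8, 0, 0, 0, 1], [0, 0, 0.5, 0, 0, 0, 1], [0, 0, 0, 0, 0, 0, 0.9], [0, 0, 0, 0, 0, 0, 0.75], [0, 0, 0, 0, 0, 0, 0.6], [0, 0, 0, 0, 0, 0, 0.5]]}}

```text
time: 34.15
tool_pos: [594.9, -48.3, 46.1]
tcp_rot: [179.9, 0.0, 95.5]
ft_force: [-1.1, -0.4, 6.0]
finger_gap: 62.3
grip_force: 66.5
```

Call:
{"fn": "apply_moves", "kwargs": {"deltas": [[0, 0, 0, 0, 0, 0, 0.5], [0, 0, -0.2, 0, 0, 0, 0.5], [0, 0, -0.8, 0, 0, 0, 0.5], [0, 0, -0.8, 0, 0, 0, 0.5], [0, 0, -0.5, 0, 0, 0, 0.5], [0, 0, 0, 0, 0, 0, 0.5]]}}

```text
time: 34.9
tool_pos: [594.8, -48.1, 114.9]
tcp_rot: [179.9, 0.0, 95.5]
ft_force: [-0.7, -0.4, -1.9]
finger_gap: 62.9
grip_force: 66.2
```

```bash
python3 - <<'E'
from h import *
s=sense();print(s['tool_pos'],s['finger_gap'])
plan(440,-50,s['tool_pos'][2],95.4)
E
```

```text
[594.75661039 -48.1169763  114.94260885] 62.9017926207918
turn [0.03 0.01 0.02] then shift [ 0.423 -5.142 -0.   ] rows 6 each [ 0.07  -0.857 -0.   ]
```

Call:
{"fn": "apply_moves", "kwargs": {"deltas": [[0.07, -0.86, 0, 0, 0, 0, 0.5], [0.07, -0.86, 0, 0, 0, 0, 0.5], [0.07, -0.86, 0, 0, 0, 0, 0.5], [0.07, -0.86, 0, 0, 0, 0, 0.5], [0.07, -0.86, 0, 0, 0, 0, 0.5], [0.07, -0.86, 0.7, 0, 0, 0, 0.5], [0, 0, 0.8, 0, 0, 0, 0.5], [0, 0, 0.5, 0, 0, 0, 0.5]]}}

```text
time: 35.9
tool_pos: [437.1, -50.0, 51.6]
tcp_rot: [-179.9, -0.0, 95.5]
ft_force: [-0.5, -0.2, -2.0]
finger_gap: 62.5
grip_force: 66.9
```

Call:
{"fn": "apply_moves", "kwargs": {"deltas": [[0, 0, 0.3, 0, 0, 0, 0.5], [0, 0, 0.15, 0, 0, 0, 0.5], [0, 0, 0.1, 0, 0, 0, 0.5], [0, 0, 0, 0, 0, 0, 0.5], [0, 0, 0, 0, 0, 0, 0.5]]}}

```text
time: 36.52
tool_pos: [439.0, -50.4, 37.6]
tcp_rot: [180.0, 0.0, 95.5]
ft_force: [0.5, -0.3, -2.1]
finger_gap: 62.5
grip_force: 66.9
```

Call:
{"fn": "apply_moves", "kwargs": {"deltas": [[0, 0, 0.08, 0, 0, 0, 0.5], [0, 0, 0, 0, 0, 0, 0.5], [0, 0, 0, 0, 0, 0, 0.75], [0, 0, 0, 0, 0, 0, 0.9], [0, 0, 0, 0, 0, 0, 1], [0, 0, -1, 0, 0, 0, 1], [0, 0, -1, 0, 0, 0, 1], [0, 0, -1, 0, 0, 0, 1]]}}

```text
time: 37.52
tool_pos: [438.4, -50.3, 125.5]
tcp_rot: [-180.0, -0.0, 95.5]
ft_force: [0.8, 0.4, 0.2]
finger_gap: 85.4
grip_force: 0.0
```

Call:
{"fn": "apply_moves", "kwargs": {"deltas": [[0.62, 0.82, -0.2, 0, 0, 0, 1], [0.62, 0.82, 0, 0, 0, 0, 1], [0.62, 0.82, 0, 0, 0, 0, 1], [0.62, 0.82, 0, 0, 0, 0, 1], [0, 0, 0, 0, 0, 0, 1], [0, 0, 0, 0, 0, 0, 1], [0, 0, 0, 0, 0, 0, 1]]}}

```text
time: 38.4
tool_pos: [528.7, 32.6, 130.5]
tcp_rot: [-180.0, 0.0, 95.5]
ft_force: [0.3, -0.5, 0.1]
finger_gap: 85.1
grip_force: 0.0
```

```bash
python3 - <<'E'
from h import *
rep('wrist','w16',['blue','red'],(55,63,65)); plan(530,33,44,95.4); rep('side','s16',['blue'],(55,63))
E
```

```text
[528.9  32.6 130.6] 85.1
wrist blue 14121 [296. 251.] [209. 109.] 0.62 [554.6   6.5] [553.4  10.2] [553.1  11.1]
wrist red 8427 [341. 171.] [101.  97.] 0.86 [575.   62.2] [573.   63.7] [572.4  64.1]
wrist red 841 [160. 314.] [21. 53.] 0.74 [466.  -50.1] [468.2 -44.2] [468.8 -42.7]
wrist red 278 [ 97. 280.] [ 9. 37.] 0.82 [422.5 -28.2] [426.5 -23.1] [427.5 -21.9]
wrist red 173 [170. 275.] [39.  8.] 0.56 [473.1 -19.2] [475.1 -14.5] [475.5 -13.4]
wrist red 68 [122. 254.] [ 4. 23.] 0.72 [440.6  -6.9] [443.8  -2.7] [444.6  -1.7]
turn [-0.    0.    0.01] then shift [0.01  0.039 2.888] rows 3 each [0.003 0.013 0.963]
[529.   32.7 130.7] 85.0
side blue 991 [282. 260.] [42. 35.] 0.68 [419.9 247.6] [420.1 254.5]
side blue 701 [232. 193.] [44. 20.] 0.78 [559.   17.2] [557.5  27.1]
```

```bash
python3 - <<'E'
from h import *
im=cv2.imread('pics/w16.png'); C=cam('wrist'); hsv=cv2.cvtColor(im,cv2.COLOR_BGR2HSV); m=cv2.inRange(hsv,(105,130,60),(120,255,255))
c=cv2.HoughCircles(cv2.GaussianBlur(m,(5,5),0),cv2.HOUGH_GRADIENT,1,60,param1=100,param2=12,minRadius=44,maxRadius=58)
for q in c[0][:3]: print(q,at(C,q[0],q[1],63))
E
```

```text
[259.5 211.5  50.5] [528.22673575  34.15013834  63.        ]
```

Call:
{"fn": "apply_moves", "kwargs": {"deltas": [[0.05, 0, 0.8, 0, 0, 0, 1], [0, 0, 0.8, 0, 0, 0, 1], [0, 0, 0.8, 0, 0, 0, 1], [0, 0, 0.5, 0, 0, 0, 1], [0, 0, 0, 0, 0, 0, 0.9], [0, 0, 0, 0, 0, 0, 0.75], [0, 0, 0, 0, 0, 0, 0.6], [0, 0, 0, 0, 0, 0, 0.5]]}}

```text
time: 39.5
tool_pos: [529.8, 34.6, 45.3]
tcp_rot: [179.9, 0.0, 95.5]
ft_force: [-4.8, -0.1, 5.5]
finger_gap: 62.9
grip_force: 63.9
```

Call:
{"fn": "apply_moves", "kwargs": {"deltas": [[0, 0, 0, 0, 0, 0, 0.5], [0, 0, -0.2, 0, 0, 0, 0.5], [0, 0, -0.8, 0, 0, 0, 0.5], [0, 0, -0.8, 0, 0, 0, 0.5], [0, 0, 0, 0, 0, 0, 0.5], [0, 0, 0, 0, 0, 0, 0.5]]}}

```text
time: 40.25
tool_pos: [528.9, 34.7, 97.0]
tcp_rot: [-180.0, -0.0, 95.5]
ft_force: [-0.8, 0.4, -4.2]
finger_gap: 62.8
grip_force: 66.2
```

```bash
python3 - <<'E'
from h import *
s=sense();print(s['tool_pos'],s['finger_gap'])
plan(596,-47.7,s['tool_pos'][2],95.4)
E
```

```text
[528.86181534  34.70617702  97.01678109] 62.82530257822962
turn [-0.01 -0.    0.02] then shift [-2.945  1.97   0.   ] rows 3 each [-0.982  0.657  0.   ]
```

Call:
{"fn": "apply_moves", "kwargs": {"deltas": [[-0.74, 0.49, 0, 0, 0, 0, 0.5], [-0.74, 0.49, 0, 0, 0, 0, 0.5], [-0.74, 0.49, 0, 0, 0, 0, 0.5], [-0.74, 0.49, 0, 0, 0, 0, 0.5], [0, 0, 0.5, 0, 0, 0, 0.5], [0, 0, 0.6, 0, 0, 0, 0.5], [0, 0, 0, 0, 0, 0, 0.5], [0, 0, 0, 0, 0, 0, 0.5]]}}

```text
time: 41.25
tool_pos: [595.7, -47.4, 64.2]
tcp_rot: [-179.9, -0.0, 95.5]
ft_force: [1.4, 0.9, -2.8]
finger_gap: 63.2
grip_force: 66.3
```

```bash
python3 - <<'E'
from h import *
s=sense();print(s['tool_pos'],s['finger_gap'])
plan(596,-47.7,46.5,95.4)
E
```

```text
[595.68949605 -47.42264802  64.22441142] 63.24422790410665
turn [-0.01 -0.    0.03] then shift [-0.01   0.009  0.591] rows 1 each [-0.01   0.009  0.591]
```

Call:
{"fn": "apply_moves", "kwargs": {"deltas": [[-0.01, 0.01, 0.25, 0, 0, 0, 0.5], [0, 0, 0.25, 0, 0, 0, 0.5], [0, 0, 0.12, 0, 0, 0, 0.5], [0, 0, 0, 0, 0, 0, 0.5], [0, 0, 0, 0, 0, 0, 0.5]]}}

```text
time: 41.88
tool_pos: [597.2, -48.6, 48.6]
tcp_rot: [179.9, 0.0, 95.5]
ft_force: [-8.0, 1.5, 17.8]
finger_gap: 62.9
grip_force: 66.0
```

Call:
{"fn": "apply_moves", "kwargs": {"deltas": [[0, 0, -0.03, 0, 0, 0, 0.75], [0, 0, 0, 0, 0, 0, 0.9], [0, 0, 0, 0, 0, 0, 1], [0, 0, 0, 0, 0, 0, 1], [0, 0, -1, 0, 0, 0, 1], [0, 0, -1, 0, 0, 0, 1], [0, 0, -1, 0, 0, 0, 1], [0, 0, 0, 0, 0, 0, 1]]}}

```text
time: 42.88
tool_pos: [598.7, -48.7, 140.3]
tcp_rot: [179.7, 0.1, 95.5]
ft_force: [0.4, 0.4, -0.0]
finger_gap: 85.2
grip_force: 0.0
```

Call:
{"fn": "apply_moves", "kwargs": {"deltas": [[0.07, -0.87, 0, 0, 0, 0, 1], [0.07, -0.87, 0, 0, 0, 0, 1], [0.07, -0.87, 0, 0, 0, 0, 1], [0.07, -0.87, 0, 0, 0, 0, 1], [0.07, -0.87, 0, 0, 0, 0, 1], [0.07, -0.87, 0, 0, 0, 0, 1], [0, 0, 0, 0, 0, 0, 1], [0, 0, 0, 0, 0, 0, 1]]}}

```text
time: 43.88
tool_pos: [439.8, -50.8, 136.6]
tcp_rot: [180.0, -0.0, 95.5]
ft_force: [0.1, -0.4, 0.0]
finger_gap: 85.5
grip_force: 0.0
```

```bash
python3 - <<'E'
from h import *
rep('wrist','w17',['red','blue','green','yellow'],(55,65)); plan(439,-50.4,36,95.4); rep('top','t17',['yellow','green','blue','red'])
E
```

```text
[440.  -50.8 136.8] 85.5
wrist red 9194 [467.  70.] [ 92. 106.] 0.94 [554.9  46.1] [549.1  44.7]
wrist red 7083 [260. 205.] [93. 95.] 0.79 [439.4 -49.5] [439.2 -46.3]
wrist blue 4412 [482. 229.] [90. 58.] 0.85 [591.  -52.5] [583.5 -49.2]
wrist blue 3379 [454. 201.] [99. 89.] 0.38 [565.9 -35. ] [559.6 -32.5]
wrist green 850 [449. 287.] [29. 65.] 0.45 [578.9 -98. ] [572.  -92.5]
wrist green 327 [456. 376.] [31. 13.] 0.81 [ 607.5 -177.4] [ 599.2 -168.1]
turn [ 0.   -0.    0.02] then shift [ 0.017 -0.033  3.359] rows 4 each [ 0.004 -0.008  0.84 ]
[440.1 -50.8 136.9] 85.4
top yellow 386 [219. 173.] [23. 20.] 0.85 [569.2 148.2] [566.6 147.1]
top yellow 125 [398. 131.] [23. 22.] 0.24 [ 765.4 -487.8] [ 761.5 -484.3]
top green 210 [302. 165.] [12. 21.] 0.83 [ 614.8 -141.9] [ 611.9 -140.9]
top blue 324 [193. 212.] [19. 22.] 0.76 [425.8 230. ] [424.3 228.3]
top blue 64 [278. 161.] [16.  5.] 0.83 [623.6 -55. ] [620.7 -54.6]
top red 368 [247. 174.] [19. 20.] 0.97 [573.3  51.6] [570.8  51.2]
top red 96 [308. 106.] [22.  4.] 1.04 [ 840.8 -154.2] [ 836.3 -153.2]
top red 93 [158. 113.] [24.  4.] 1.07 [784.  388.7] [779.9 385.9]
top red 91 [149. 121.] [24.  4.] 1.03 [753.8 418.5] [750.  415.5]
```

Red is where I left it. Grasp and lift.

Call:
{"fn": "apply_moves", "kwargs": {"deltas": [[0.02, -0.03, 0.8, 0, 0, 0, 1], [0, 0, 0.9, 0, 0, 0, 1], [0, 0, 0.9, 0, 0, 0, 1], [0, 0, 0.8, 0, 0, 0, 1], [0, 0, 0, 0, 0, 0, 0.9], [0, 0, 0, 0, 0, 0, 0.75], [0, 0, 0, 0, 0, 0, 0.6], [0, 0, 0, 0, 0, 0, 0.5]]}}

```text
time: 44.98
tool_pos: [439.7, -50.5, 36.3]
tcp_rot: [179.9, 0.0, 95.5]
ft_force: [-0.3, 0.9, 4.8]
finger_gap: 62.7
grip_force: 66.3
```

Call:
{"fn": "apply_moves", "kwargs": {"deltas": [[0, 0, 0, 0, 0, 0, 0.5], [0, 0, -0.2, 0, 0, 0, 0.5], [0, 0, -0.8, 0, 0, 0, 0.5], [0, 0, -0.9, 0, 0, 0, 0.5], [0, 0, -0.8, 0, 0, 0, 0.5], [0, 0, 0, 0, 0, 0, 0.5]]}}

```text
time: 45.72
tool_pos: [440.0, -50.7, 118.0]
tcp_rot: [179.8, 0.1, 95.5]
ft_force: [-0.3, 0.1, -2.4]
finger_gap: 63.0
grip_force: 66.4
```

```bash
python3 - <<'E'
from h import *
s=sense();print(s['tool_pos'],s['finger_gap'])
plan(586.6,51.8,s['tool_pos'][2],95.4)
E
```

```text
[440.0239305  -50.65686133 117.96949258] 63.00561164872415
turn [0.05 0.02 0.02] then shift [2.94  5.186 0.   ] rows 6 each [0.49  0.864 0.   ]
```

Call:
{"fn": "apply_moves", "kwargs": {"deltas": [[0.49, 0.86, 0, 0, 0, 0, 0.5], [0.49, 0.86, 0, 0, 0, 0, 0.5], [0.49, 0.86, 0, 0, 0, 0, 0.5], [0.49, 0.86, 0, 0, 0, 0, 0.5], [0.49, 0.86, 0, 0, 0, 0, 0.5], [0.49, 0.87, 0, 0, 0, 0, 0.5], [0, 0, 0, 0, 0, 0, 0.5], [0, 0, 0.6, 0, 0, 0, 0.5]]}}

```text
time: 46.72
tool_pos: [584.7, 52.2, 97.5]
tcp_rot: [179.9, 0.0, 95.5]
ft_force: [0.8, 0.4, -2.6]
finger_gap: 62.3
grip_force: 66.9
```

Call:
{"fn": "apply_moves", "kwargs": {"deltas": [[0, 0, 0.7, 0, 0, 0, 0.5], [0, 0, 0.5, 0, 0, 0, 0.5], [0, 0, 0, 0, 0, 0, 0.5], [0, 0, 0, 0, 0, 0, 0.5]]}}

```text
time: 47.22
tool_pos: [584.6, 52.2, 62.4]
tcp_rot: [180.0, 0.0, 95.5]
ft_force: [0.6, 0.7, -3.0]
finger_gap: 62.6
grip_force: 66.9
```

```bash
python3 - <<'E'
from h import *
s=sense();print(s['tool_pos'],s['finger_gap'])
plan(586.6,51.8,46.3,95.4)
E
```

```text
[584.6492284   52.17387699  62.3627395 ] 62.571311543292055
turn [0.01 0.   0.02] then shift [-0.019  0.064  0.535] rows 1 each [-0.019  0.064  0.535]
```

Call:
{"fn": "apply_moves", "kwargs": {"deltas": [[-0.02, 0.06, 0.2, 0, 0, 0, 0.5], [0, 0, 0.2, 0, 0, 0, 0.5], [0, 0, 0.15, 0, 0, 0, 0.5], [0, 0, 0, 0, 0, 0, 0.5], [0, 0, 0, 0, 0, 0, 0.5]]}}

```text
time: 47.85
tool_pos: [586.4, 52.0, 46.3]
tcp_rot: [-180.0, 0.0, 95.5]
ft_force: [-4.8, 0.1, 7.1]
finger_gap: 62.5
grip_force: 67.7
```

Call:
{"fn": "apply_moves", "kwargs": {"deltas": [[0, 0, 0, 0, 0, 0, 0.75], [0, 0, 0, 0, 0, 0, 0.9], [0, 0, 0, 0, 0, 0, 1], [0, 0, 0, 0, 0, 0, 1], [0, 0, -1, 0, 0, 0, 1], [0, 0, -1, 0, 0, 0, 1], [0, 0, -1, 0, 0, 0, 1], [0, 0, -1, 0, 0, 0, 1]]}}

```text
time: 48.85
tool_pos: [586.3, 51.9, 166.5]
tcp_rot: [180.0, 0.0, 95.5]
ft_force: [0.8, -1.5, 0.3]
finger_gap: 85.1
grip_force: 0.0
```

Call:
{"fn": "apply_moves", "kwargs": {"deltas": [[0, -0.8, -1, 0, 0, 0, 1], [0, -0.8, -1, 0, 0, 0, 1], [0, -0.8, -1, 0, 0, 0, 1], [0, -0.8, -1, 0, 0, 0, 1], [-0.5, 0, -1, 0, 0, 0, 1], [-0.5, 0, -1, 0, 0, 0, 1], [0, 0, 0, 0, 0, 0, 1], [0, 0, 0, 0, 0, 0, 1]]}}

```text
time: 49.85
tool_pos: [493.5, 13.0, 344.8]
tcp_rot: [-180.0, -0.0, 95.5]
ft_force: [-0.3, 0.3, 0.2]
finger_gap: 85.2
grip_force: 0.0
```

```bash
python3 - <<'E'
from h import *
C,im=rep('wrist','w18',['red','blue','green','yellow'],(10,55,65)); cv2.imwrite('pics/w18x.png',cv2.resize(im,(768,576),interpolation=2))
np.savez('pics/w18.npz',K=C[0],D=C[1],o=C[2],r=C[3])
E
```

```text
[493.2  13.2 344.2] 85.6
wrist red 3092 [336. 129.] [63. 59.] 0.84 [591.3  50.8] [581.2  53.7] [578.9  54.4]
wrist red 571 [482. 281.] [11. 53.] 0.97 [ 861.7 -159. ] [ 825.2 -135.7] [ 817.1 -130.5]
wrist blue 2792 [333. 204.] [63. 62.] 0.71 [603.5 -55.3] [592.1 -42. ] [589.6 -39.1]
wrist green 2153 [326. 270.] [55. 61.] 0.64 [ 610.  -159.7] [ 598.  -136.3] [ 595.4 -131.2]
wrist yellow 3505 [340.  46.] [63. 67.] 0.83 [582.1 154.7] [572.9 147.5] [570.8 145.9]
```

View pics/w18x.png

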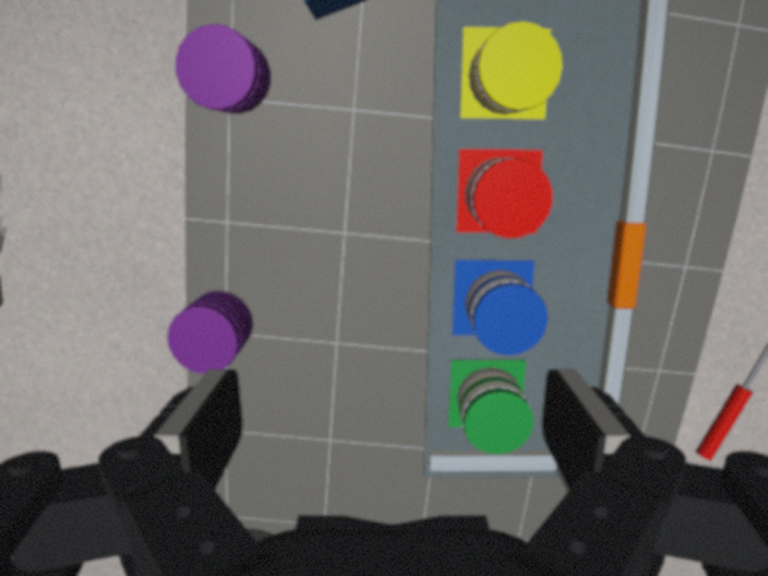

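All four jars stand on their own pads: lids at yellow (520,65), red (512,196), blue (509,317) and green (498,417). Checking their centring against a pad fit.

```bash
python3 - <<'E'
from h import *
d=np.load('pics/w18.npz'); C=[d[k] for k in 'KDor']
r=fit(C,[(-37,187,10),(-37,113,10),(37,113,10),(-37,87,10),(37,87,10),(-37,13,10),(-37,-13,10),(37,-13,10),(-37,-87,10),(-37,-113,10),(37,-113,10)],
 [(462,26),(461,118),(547,120),(459,149),(543,150),(458,231),(455,260),(534,260),(453,333),(452,359),(526,359)],1/1.5)
for n,p,y in [('y',(521,65),150),('r',(512,197),50),('b',(509,317),-50),('g',(498,418),-150)]:
    w=at(C,p[0]/1.5,p[1]/1.5,65)[:2]; print(n,w.round(1),R.from_euler('z',-r[2]).apply([*(w-r[:2]),0])[:2]-[0,y])
plan(681,10.3,160,95.4)
E
```

```text
[591.5   2.4] 5.2 res [[1.3, 0.4], [-0.4, 0.7], [-1.6, 1.1], [0.4, 0.9], [0.1, 0.8], [-1.2, -0.7], [0.4, 0.4], [0.9, -0.0], [-0.2, -1.9], [-0.4, -0.9], [0.8, -0.8]]
y [578.  150.1] [-0.05784588 -1.69216899]
r [585.9  51.9] [-1.1477776  -0.17497815]
b [599.  -47.3] [ 2.97577693 -0.15769752]
g [ 604.6 -142.6] [-0.07735257  4.39141247]
turn [-0.02 -0.01  0.02] then shift [-0.684  6.222  6.14 ] rows 7 each [-0.098  0.889  0.877]
```

All are within about 5 mm of centre. Now the bar.

Call:
{"fn": "apply_moves", "kwargs": {"deltas": [[-0.1, 0.88, 0.8, 0, 0, 0, 0.8], [-0.1, 0.88, 0.8, 0, 0, 0, 0.8], [-0.1, 0.88, 0.8, 0, 0, 0, 0.8], [-0.1, 0.88, 0.8, 0, 0, 0, 0.8], [-0.1, 0.88, 0.8, 0, 0, 0, 0.8], [-0.1, 0.88, 0.8, 0, 0, 0, 0.8], [-0.1, 0.9, 0.8, 0, 0, 0, 0.8], [0, 0, 0, 0, 0, 0, 0.8]], "grip_force": 30}}

```text
time: 50.9
tool_pos: [678.4, 10.4, 171.5]
tcp_rot: [-179.5, -0.1, 95.5]
ft_force: [-0.9, 0.1, -0.9]
finger_gap: 68.2
grip_force: 0.0
```

Call:
{"fn": "apply_moves", "kwargs": {"deltas": [[0, 0, 0, 0, 0, 0, 0.8], [0, 0, 0, 0, 0, 0, 0.8]]}}

```text
time: 51.15
tool_pos: [680.2, 10.0, 178.8]
tcp_rot: [179.9, 0.0, 95.5]
ft_force: [1.1, -0.2, 0.7]
finger_gap: 68.2
grip_force: 0.0
```

```bash
python3 - <<'E'
from h import *
print(sense()['tool_pos']); plan(680.5,10,88,95.4)
E
```

```text
[680.23707549   9.96335587 178.84508291]
turn [0.02 0.   0.03] then shift [0.    0.009 3.028] rows 4 each [0.    0.002 0.757]
```

Call:
{"fn": "apply_moves", "kwargs": {"deltas": [[0, 0, 0.8, 0, 0, 0, 0.8], [0, 0, 0.8, 0, 0, 0, 0.8], [0, 0, 0.8, 0, 0, 0, 0.8], [0, 0, 0.6, 0, 0, 0, 0.8], [0, 0, 0, 0, 0, 0, 0.5], [0, 0, 0, 0, 0, 0, 0.3], [0, 0, 0, 0, 0, 0, 0.1], [0, 0, 0, 0, 0, 0, 0.05]]}}

```text
time: 52.15
tool_pos: [680.0, 9.6, 89.5]
tcp_rot: [-180.0, 0.0, 95.5]
ft_force: [-8.3, -0.3, 7.0]
finger_gap: 17.2
grip_force: 31.9
```

Call:
{"fn": "apply_moves", "kwargs": {"deltas": [[0, -0.2, 0, 0, 0, 0, 0.05], [0, -0.4, 0, 0, 0, 0, 0.05], [0, -0.5, 0, 0, 0, 0, 0.05], [0, -0.5, 0, 0, 0, 0, 0.05], [0, -0.5, 0, 0, 0, 0, 0.05], [0, -0.5, 0, 0, 0, 0, 0.05], [0, -0.35, 0, 0, 0, 0, 0.05], [0, 0, 0, 0, 0, 0, 0.05]]}}

```text
time: 53.15
tool_pos: [592.4, 1.6, 89.4]
tcp_rot: [179.9, -0.0, 95.5]
ft_force: [-3.1, 3.1, 10.8]
finger_gap: 17.4
grip_force: 32.3
```

Call:
{"fn": "apply_moves", "kwargs": {"deltas": [[0, -0.07, 0, 0, 0, 0, 0.05], [0, 0, 0, 0, 0, 0, 0.05], [0, 0, 0, 0, 0, 0, 0.05]]}}

```text
time: 53.52
tool_pos: [591.2, 1.5, 89.4]
tcp_rot: [179.8, -0.0, 95.5]
ft_force: [-0.8, 3.3, 9.7]
finger_gap: 17.2
grip_force: 32.1
```

Call:
{"fn": "apply_moves", "kwargs": {"deltas": [[0, 0.03, 0, 0, 0, 0, 0.05], [0, 0, 0, 0, 0, 0, 0.3], [0, 0, 0, 0, 0, 0, 0.6], [0, 0, 0, 0, 0, 0, 0.8], [0, 0, -0.8, 0, 0, 0, 0.8], [0, 0, -1, 0, 0, 0, 0.8], [0, 0, -1, 0, 0, 0, 0.8], [0, 0, -1, 0, 0, 0, 0.8]]}}

```text
time: 54.52
tool_pos: [590.7, 1.1, 202.1]
tcp_rot: [-180.0, 0.0, 95.5]
ft_force: [-0.4, 0.1, 1.0]
finger_gap: 68.5
grip_force: 0.0
```

Call:
{"fn": "apply_moves", "kwargs": {"deltas": [[0, -1, -1, 0, 0, 0, 1], [0, -1, -1, 0, 0, 0, 1], [0, -1, -1, 0, 0, 0, 1], [0.8, -0.5, -1, 0, 0, 0, 1], [0.8, 0, 0, 0, 0, 0, 1], [0.8, 0, 0, 0, 0, 0, 1], [0, 0, 0, 0, 0, 0, 1], [0, 0, 0, 0, 0, 0, 1]]}}

```text
time: 55.52
tool_pos: [479.5, 62.3, 321.3]
tcp_rot: [-180.0, 0.0, 95.5]
ft_force: [0.3, -0.3, 1.3]
finger_gap: 85.3
grip_force: 0.0
```

```bash
python3 - <<'E'
from h import *
C,im=rep('wrist','w19',['red','blue','green','yellow'],(60,65,100))
hsv=cv2.cvtColor(im,cv2.COLOR_BGR2HSV); m=cv2.inRange(hsv,(9,150,80),(18,255,255)); n,l,st,ce=cv2.connectedComponentsWithStats(m)
for i in range(1,n):
    if st[i,4]>80: print('sleeve',st[i],at(C,*ce[i],92)[:2])
D,si=rep('side','s19',['red'],(80,))
a=cv2.imread('pics/s7.png'); u,v=pix(D,[[425,228,80]])[0].astype(int); w=np.s_[v-14:v+18,u-14:u+14]
print('pin region diff',np.abs(a[w].astype(int)-si[w]).mean())
E
```

```text
[479.5  62.2 321.3] 85.6
wrist red 1755 [331. 170.] [38. 63.] 0.73 [562.2  56.7] [561.1  57.6] [553.1  64.2]
wrist red 445 [372. 170.] [13. 58.] 0.59 [611.   61.3] [609.2  62.2] [596.8  68.3]
wrist red 83 [502. 299.] [12.  8.] 0.89 [825.9 -95.9] [821.3 -93. ] [789.6 -72.6]
wrist red 79 [222.   2.] [ 5. 16.] 0.99 [423.4 223.2] [424. 222.] [428.5 213.6]
wrist blue 1704 [233.  19.] [33. 62.] 0.84 [436.5 207.7] [437.  206.7] [440.3 199.7]
wrist blue 1375 [326. 245.] [34. 65.] 0.62 [570.7 -37.6] [569.5 -35.5] [560.7 -20.4]
wrist blue 231 [363. 258.] [ 9. 40.] 0.64 [619.8 -50.9] [618.  -48.6] [604.8 -32.3]
wrist green 630 [327. 322.] [20. 39.] 0.81 [ 589.  -148.8] [ 587.5 -145.2] [ 577.1 -120.1]
wrist green 429 [323. 300.] [33. 43.] 0.31 [ 578.3 -115.1] [ 576.9 -111.9] [567.4 -89.9]
wrist green 272 [357. 323.] [11. 32.] 0.78 [ 630.3 -148.1] [ 628.2 -144.5] [ 614.1 -119.5]
wrist yellow 2097 [336.  88.] [40. 61.] 0.86 [554.5 148.6] [553.5 148.3] [546.2 146.6]
wrist yellow 499 [379.  89.] [14. 59.] 0.62 [602.5 153. ] [600.9 152.7] [589.2 150.6]
sleeve [344 194  21  59 918] [589.30796221   5.55439267]
[479.6  62.1 321.3] 85.3
side red 384 [103. 336.] [ 8. 52.] 0.97 [737.  471.5]
side red 348 [ 94. 322.] [ 7. 50.] 0.95 [765.6 445. ]
side red 147 [226. 200.] [17. 10.] 0.86 [566.   75.9]
side red 143 [280. 245.] [16.  9.] 0.99 [424.4 225.2]
side red 105 [146. 166.] [ 4. 21.] 1.17 [818.  -58.2]
side red 101 [227. 214.] [18. 14.] 0.4 [556.2 130.7]
side red 90 [211. 199.] [ 7. 15.] 0.86 [604.1  77.3]
pin region diff 2.212797619047619
```

```bash
python3 -c "
from bench import hand_in
print(hand_in())"
```

```text
the job is handed in; nothing more can be done
None
```

The job is handed in at about 56 s of the 210 s; no verdict came back, but my last camera checks showed the pin parked in the notch, all four jars on their own pads (each within about 5 mm of centre before closing) and the bar fully closed, after I re-gripped the blue jar, which had been knocked to the plate's edge mid-run.

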